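Clear the shoe cabinet top for wiping

TASK

Clear the top of the shoe cabinet so that it can be wiped: lay every glasses case lengthwise and centred on one of the sloping tongues of the display stand, one case to a tongue; lay the shoehorn by the middle of its handle in both notches of its little wooden rest; and hang the tealight lantern by its handle across both prongs of the double hook. Let everything come to rest, do not tip the lantern over, and leave the red box, the empty tealight holder and the carabiner where they are.

Things in the scene. Friction and masses are not known exactly. Their poses are not given: they have to be found in the camera images.
- case_a: closed hard glasses case, a plain grey rounded box 150 x 42 x 32 mm (0.09 kg); all cases are alike and any of them may be absent. Origin at its centre, x along its length, y across its 42 mm width, z up as it lies at the start. May lie on any long face and either way round
- case_b: closed hard glasses case, a plain grey rounded box 150 x 42 x 32 mm (0.09 kg); all cases are alike and any of them may be absent. Origin at its centre, x along its length, y across its 42 mm width, z up as it lies at the start. May lie on any long face and either way round
- case_c: closed hard glasses case, a plain grey rounded box 150 x 42 x 32 mm (0.09 kg); all cases are alike and any of them may be absent. Origin at its centre, x along its length, y across its 42 mm width, z up as it lies at the start. May lie on any long face and either way round
- shoehorn: navy plastic shoehorn, 200 mm long, 0.09 kg, lying flat. Handle: round rod 18 mm thick, x = -65 to +70 mm; thin trough-shaped blade 42 mm wide, x = -55 to -130 mm. Origin on the rod's axis at the middle of the handle (9 mm above the table as it lies), x towards the handle's end. Balances near x = -10 mm
- lantern: white ceramic tealight lantern: round pot 84 mm wide, 70 mm high (0.3 kg), rigid wire handle with uprights at y = -47 and +47 mm joined by a straight level bar along y, 8 mm thick, its axis 150 mm above the pot's underside. Origin at the centre of the underside, z up
- lantern_bar (a point): middle of the axis of the lantern's handle bar, 150 mm above the lantern's origin (axes as the lantern's; the bar runs along y)
- tongue_right: right tongue (seen from the robot) of the display stand: acrylic rib 30 mm wide, sloping 0.35 rad, 110 mm from the next, its face 16 mm above a 310 mm wide sloping deck. Origin mid face, 75 mm above the table; x up the slope (away from robot), z square to the face. Face from x = -80 (upstand, 12 mm high, at the low end) to +63 mm. Friction holds a case; one that slides stops at the upstand
- tongue_middle: middle tongue (seen from the robot) of the display stand: acrylic rib 30 mm wide, sloping 0.35 rad, 110 mm from the next, its face 16 mm above a 310 mm wide sloping deck. Origin mid face, 75 mm above the table; x up the slope (away from robot), z square to the face. Face from x = -80 (upstand, 12 mm high, at the low end) to +63 mm. Friction holds a case; one that slides stops at the upstand
- tongue_left: left tongue (seen from the robot) of the display stand: acrylic rib 30 mm wide, sloping 0.35 rad, 110 mm from the next, its face 16 mm above a 310 mm wide sloping deck. Origin mid face, 75 mm above the table; x up the slope (away from robot), z square to the face. Face from x = -80 (upstand, 12 mm high, at the low end) to +63 mm. Friction holds a case; one that slides stops at the upstand
- rest: fixed wooden shoehorn rest, left or right: base 110 x 60 x 10 mm, two posts 8 mm thick and 76 mm apart along x, each topped by a V notch (45 degree sides, mouth 42 mm wide, bottom of the V 55 mm and rims 76 mm above the table). Origin at the centre of its underside, x through both notches
- rest_cradle (a point): point midway between the two notches where the axis of an 18 mm rod lies when it rests in both, 68 mm above the table (axes as the rest's)
- hook: fixed steel double hook, left or right: two level prongs 8 mm thick at y = -30 and +30 mm, axis 200 mm above the table, from a crossbar at x = +100 to x = -20 mm, then turned up to tips at x = -35, tops 229 mm up. 14 mm post at x = +100 on a base 120 x 120 x 10 mm (x = +50 to +170). Origin on the table under the hanging place, x towards the post
- hook_seat (a point): where the middle of the lantern's bar should hang, bar across both prongs along the hook's y axis: 208 mm above the table (axes as the hook's)
- lacquer_box: red lacquered wooden box, 80 x 110 x 55 mm, bystander; origin at the centre of its underside
- tealight_holder: empty white ceramic tealight holder without a handle, a 72 mm wide, 50 mm high cup, bystander; origin at the centre of its underside
- carabiner: aluminium carabiner lying flat, 90 x 58 x 10 mm, bystander; origin at its centre

How it is judged (in metres and radians):
At the end, for the whole second after the job is handed in: Cases each on an own tongue (centre within 30 mm along, 14 mm across, 0.22 rad); shoehorn grip point within 22 mm of the cradle (9 mm across, 8 mm height), 0.2 rad; lantern bar within 40 mm of the hook seat, pot 35 mm off the table, tilt under 0.3 rad; all released and at rest (((x of case_a in the frame of tongue_right between -0.03 and 0.03 m and y of case_a in the frame of tongue_right between -0.014 and 0.014 m and z of case_a in the frame of tongue_right between 0.009 and 0.028 m and angle between the x axis of case_a and the x axis of tongue_right, either way round below 0.22 rad) or (x of case_a in the frame of tongue_middle between -0.03 and 0.03 m and y of case_a in the frame of tongue_middle between -0.014 and 0.014 m and z of case_a in the frame of tongue_middle between 0.009 and 0.028 m and angle between the x axis of case_a and the x axis of tongue_middle, either way round below 0.22 rad) or (x of case_a in the frame of tongue_left between -0.03 and 0.03 m and y of case_a in the frame of tongue_left between -0.014 and 0.014 m and z of case_a in the frame of tongue_left between 0.009 and 0.028 m and angle between the x axis of case_a and the x axis of tongue_left, either way round below 0.22 rad)) and linear speed of each of case_a, case_b, case_c, shoehorn below 0.03 m/s and ((x of case_b in the frame of tongue_right between -0.03 and 0.03 m and y of case_b in the frame of tongue_right between -0.014 and 0.014 m and z of case_b in the frame of tongue_right between 0.009 and 0.028 m and angle between the x axis of case_b and the x axis of tongue_right, either way round below 0.22 rad) or (x of case_b in the frame of tongue_middle between -0.03 and 0.03 m and y of case_b in the frame of tongue_middle between -0.014 and 0.014 m and z of case_b in the frame of tongue_middle between 0.009 and 0.028 m and angle between the x axis of case_b and the x axis of tongue_middle, either way round below 0.22 rad) or (x of case_b in the frame of tongue_left between -0.03 and 0.03 m and y of case_b in the frame of tongue_left between -0.014 and 0.014 m and z of case_b in the frame of tongue_left between 0.009 and 0.028 m and angle between the x axis of case_b and the x axis of tongue_left, either way round below 0.22 rad)) and ((x of case_c in the frame of tongue_right between -0.03 and 0.03 m and y of case_c in the frame of tongue_right between -0.014 and 0.014 m and z of case_c in the frame of tongue_right between 0.009 and 0.028 m and angle between the x axis of case_c and the x axis of tongue_right, either way round below 0.22 rad) or (x of case_c in the frame of tongue_middle between -0.03 and 0.03 m and y of case_c in the frame of tongue_middle between -0.014 and 0.014 m and z of case_c in the frame of tongue_middle between 0.009 and 0.028 m and angle between the x axis of case_c and the x axis of tongue_middle, either way round below 0.22 rad) or (x of case_c in the frame of tongue_left between -0.03 and 0.03 m and y of case_c in the frame of tongue_left between -0.014 and 0.014 m and z of case_c in the frame of tongue_left between 0.009 and 0.028 m and angle between the x axis of case_c and the x axis of tongue_left, either way round below 0.22 rad)) and horizontal distance between shoehorn and rest_cradle below 0.022 m and y of shoehorn in the frame of rest_cradle between -0.009 and 0.009 m and z of shoehorn in the frame of rest_cradle between -0.008 and 0.008 m and angle between the x axis of shoehorn and the x axis of rest, either way round below 0.2 rad and horizontal distance between lantern_bar and hook_seat below 0.04 m and distance between lantern_bar and hook_seat below 0.045 m and height (world z) of lantern above 0.035 m and angle between lantern's own z axis and vertical below 0.3 rad and linear speed of lantern below 0.06 m/s); the robot touches nothing.
It fails at once if the lantern is tipped over (more than 0.8 rad) (angle between lantern's own z axis and vertical above 0.8 rad).
It fails at once if the red box is moved more than 30 mm (distance of lacquer_box from where it was at the start of the episode above 0.03 m).
It fails at once if the tealight holder is moved more than 30 mm (distance of tealight_holder from where it was at the start of the episode above 0.03 m).
It fails at once if the carabiner is moved more than 30 mm (distance of carabiner from where it was at the start of the episode above 0.03 m).
Of case_a, case_b, case_c only 2 to 3 are there at a start; the rules pass over those that are not, and their reading is None.
At some moment in a run one of case_a, case_b, case_c, shoehorn may be knocked a few centimetres aside while the robot is not near it.
It also fails if it takes over 208 s, if anything falls off the work surface, if the arm or the gripper's body presses on something with over 40 N, if the wrist force passes 120 N, or if a joint passes its speed limit or range.

ROBOT

A 6-joint arm with a two-finger parallel gripper is mounted at the origin on the work surface. World frame = base frame: x ahead of the robot, y to its left, z up, the work surface at z = 0. Lengths are in m, angles in degrees, forces in N, time in s.
With the tool pointing down it reaches from about 0.325 to 0.775 m from the base axis. Payload 9.3 kg.
Tool frame: the origin (TCP) lies midway between the tips of the shut fingers; the grasp point (between the pads) lies 19 mm behind it (env.grip_depth is the distance from the TCP to the grasp point, in m); z points along the fingers, y is the line along which they close (so a half turn about z gives the same grasp; the last joint's range is limited). The gripper opens to 85 mm and grips with 20 to 120 N. Pads are 22 mm wide; open, the fingers measure 114 mm over their backs; the gripper's body (76 mm by 85 mm) begins 54 mm behind the grasp point. The pads swing forward as they close: fully open they stand 13 mm farther back than shut.
Start: joints at [-80.077, 14.817, 1.232, 76.415, 0, 81.257], TCP at [0.176, -0.521, 0.231] pointing down, gripper open.
Joint ranges: [-174.27, 174.27], [-52.1, 104.24], [-59.71, 78.15], [-110.17, 111.67], [-87.03, 83.33], [-180, 180]. Speed limits (degrees/s): [127.2, 127.2, 159.86, 180, 180, 180].

INTERFACE

Orientations are given as [roll, pitch, yaw] about the fixed x, y, z axes, in that order (R = Rz(yaw) Ry(pitch) Rx(roll)).
In Python, from workcell import readout, optics, workorder, env gives the robot as it stands.
- The arm moves only by the shell command python3 -m inch 'ROWS' [FORCE]. ROWS is text: rows parted by semicolons, each of 7 numbers parted by spaces: the turn, a rotation vector about the tool's x, y, z in units of 8 degrees (1.0 is 8 degrees), then the shift along the tool's x, y, z in units of 0.03 m (1.0 is 0.03 m), then the opening, from -1 (shut) to 1 (fully open). In form: wx wy wz x y z gripper; .... A call has 1 to 20 rows; each row shifts and turns the commanded pose from where the row before left it, along the tool's axes as they then stand; what a row does not reach is not made up. A row lasts 1/10 s, in which the tool goes at most 50 mm and 8.59 degrees, less where a joint would pass 70% of its speed; a pose out of reach is approached as far as the arm can. A call with a number of a shift or a turn outside -1 to 1 is refused whole. A call with a gripper value outside its range is refused whole. The fingers move at their own pace and stop on an object; FORCE is the grip in N (left out, the last holds). Time passes only in rows, so rows that do not move let the fingers close. It gives the time, the measured TCP pose, the force, the opening and the grip force at its end, in the units of the state.
- readout.sense(): the state, without advancing time (a new reading comes with each control period).
- optics.camera(name): name is "scene" or "top" or "wrist"; returns a dict with "image" (400x640x3 uint8, red, green, blue), "z_map" (400x640 float32, m along the optical axis (not along the pixel's ray), 0 where there is no reading), "vertical_fov" (degrees; the focal length in pixels is half the picture's height over the tangent of half this angle, whatever the lens; pixels are square), "cx", "cy" (the principal point, pixels), "extrinsics" (4x4, takes a point from world to camera coordinates); the wrist camera has in their place "mount" (4x4, takes a point from camera to tool coordinates, whose origin is the TCP and whose axes are the flange's). Camera axes: x right, y up, looking along -z (the intrinsics and any distortion apply to the point x, -y, -z); pixel columns grow to the right and rows downward; lengths in m; the calibration is good to about 2 mm. The wrist camera is an equidistant fisheye: a pixel r from the principal point sees the ray r / f radians off the axis. A picture is of the moment at which its call begins: read the wrist's pose just before it.
- workorder.finish_job(): hands the job in; it is judged then, once.
The state is a dict: "clock": time; "joint_pos": joint angles; "qd": joint speeds; "joint_efforts": joint torques, N m; "tcp_pos": TCP position; "tcp_rot": TCP orientation; "ft_force": force on the tool from outside, world axes, zero at the start; "torque": the same for the moment, N m; "finger_gap": finger opening in m; "gripper_force": force on a finger pad.
Only numpy, scipy, OpenCV 4.12 (cv2) and the standard library are available. Lean on these libraries where they do the work, as an engineer would, in place of code of your own. Each camera call takes 0.05 s, during which the arm holds its last target. There are 200 camera calls.

## Working session

There is one attempt and no reset: what is moved stays moved. The work goes in short steps, Python scripts to look and compute and a shell command to move; the robot and the scene stay as the last step left them, time stands still between calls to the robot, and variables do not carry over. Pictures are saved under pics/ and viewed, at most 14 in all, crops included, and the job is handed in when it is done.

```bash
ls; mkdir -p pics
cat > h.py <<'E'
import numpy as np, cv2
from workcell import readout, optics, workorder, env
def cam(n):
    c=optics.camera(n); c['f']=200/np.tan(np.radians(c['vertical_fov'])/2); return c
def cloud(c):
    # world points for each pixel using z_map (fixed cams)
    v,u=np.mgrid[0:400,0:640]; z=c['z_map']
    P=np.stack([(u-c['cx'])/c['f']*z,-(v-c['cy'])/c['f']*z,-z,np.ones_like(z)],-1)
    return (P@np.linalg.inv(c['extrinsics']).T)[...,:3]
E
python3 - <<'E'
from h import *
print(readout.sense())
for n in('top','scene'):
    c=cam(n); cv2.imwrite(f'pics/{n}0.png',c['image'][...,::-1]); np.savez(f'{n}0.npz',P=cloud(c),im=c['image'])
    print(n,{k:c[k] for k in c if k not in('image','z_map')}, (c['z_map']>0).mean())
E
```

```text
pics
{'clock': 0.0, 'joint_pos': array([-8.00756204e+01,  1.48503984e+01,  1.18863293e+00,  7.64137023e+01,
       -1.72914372e-03,  8.12574964e+01]), 'qd': array([-0.00288394, -0.07052169, -0.0152449 ,  0.01406664, -0.05619869,
        0.08037308]), 'joint_efforts': array([ 6.54396695e-05, -5.55640054e+01,  3.44526172e+01,  1.36406874e-02,
       -1.08356637e-04,  5.00098395e-06]), 'tcp_pos': array([ 0.17598212, -0.52079223,  0.23066187]), 'tcp_rot': array([-1.79925146e+02, -9.76159694e-03,  1.86668779e+01]), 'ft_force': array([ 1.01740496, -0.04119988, -0.36353614]), 'torque': array([-0.03752882,  0.03582292, -0.00694053]), 'gripper_force': 0.0, 'finger_gap': 0.0855926029490416}
top {'vertical_fov': 49.59271782317277, 'cx': 318.4881110849702, 'cy': 200.53723173220294, 'extrinsics': array([[ 0.01846406, -0.9996612 , -0.0183459 ,  0.00741167],
       [ 0.98478203,  0.01501167,  0.17314449, -0.61537397],
       [-0.17281042, -0.02126367,  0.98472555, -1.14854352],
       [ 0.        ,  0.        ,  0.        ,  1.        ]]), 'f': np.float64(432.91190680176726)} 0.99611328125
scene {'vertical_fov': 49.22964087221099, 'cx': 319.4282032056784, 'cy': 196.6079049578155, 'extrinsics': array([[-7.91915013e-01,  6.10631060e-01, -5.65800605e-04,
         4.77736159e-01],
       [-4.57627501e-01, -5.92873826e-01,  6.62629381e-01,
         1.73474513e-01],
       [ 4.04286633e-01,  5.25005081e-01,  7.48947250e-01,
        -1.53390559e+00],
       [ 0.00000000e+00,  0.00000000e+00,  0.00000000e+00,
         1.00000000e+00]]), 'f': np.float64(436.53952061186055)} 0.99587109375
```

View pics/top0.png

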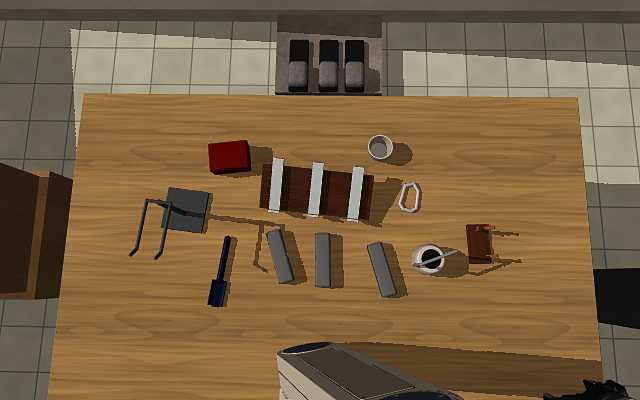

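View pics/scene0.png

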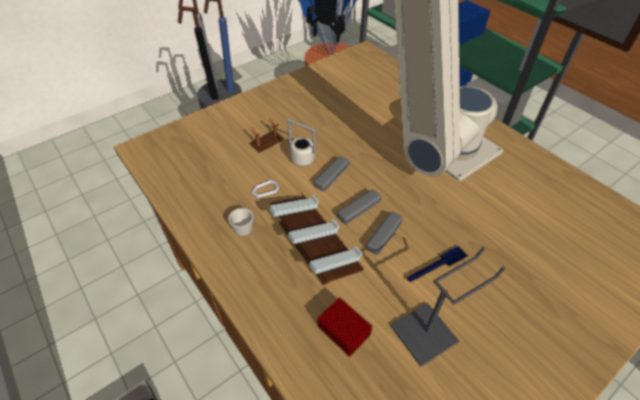

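The top view shows three cases at (280,257), (322,260) and (382,270), the shoehorn at (220,270) with its blade toward the robot, and the lantern at (428,260). It also shows the rest at (482,245), the hook with its post at about (190,210) and prong tips at (135,252) and (158,255), and the tongues at (277,185), (316,188) and (356,193). The scene view agrees with this.

```bash
cat >> h.py <<'E'
def rect(xy):
    (cx,cy),(w,h),a=cv2.minAreaRect((xy*1000).astype(np.float32))
    if w<h: w,h,a=h,w,a+90
    a=(a+90)%180-90
    return np.round([cx,cy,w,h,a],1)
def box(P,u0,u1,v0,v1,m):
    k=np.zeros(P.shape[:2],bool); k[v0:v1,u0:u1]=True; return k&m
def show(P,name,k):
    k=cv2.morphologyEx(k.astype(np.uint8),cv2.MORPH_OPEN,np.ones((2,2)))>0
    q=P[k]; print(name,k.sum(),'rect',rect(q[:,:2]),'med',np.round(np.median(q,0)*1000,1),'z95',np.round(np.percentile(q[:,2],[5,50,95])*1000,1)) if k.sum() else print(name,0)
E
python3 - <<'E'
from h import *
d=np.load('top0.npz'); P=d['P']; im=d['im'].astype(int); hsv=cv2.cvtColor(d['im'],cv2.COLOR_RGB2HSV).astype(int)
Z=P[...,2]
print('table',np.round(1000*np.percentile(Z[300:330,100:250],[5,50,95]),1))
for n,u in(('L',(262,298,222,290)),('M',(308,336,226,294)),('R',(360,405,235,303))):
    show(P,'case'+n,box(P,*u,(Z>.02)&(hsv[...,1]<60)))
show(P,'horn',box(P,200,240,228,312,(hsv[...,0]>100)&(hsv[...,0]<140)&(hsv[...,1]>90)))
show(P,'hornhandle',box(P,200,240,228,280,(hsv[...,0]>100)&(hsv[...,0]<140)&(hsv[...,1]>90)))
show(P,'pot',box(P,405,465,235,285,(Z>.062)&(Z<.08)))
show(P,'bar',box(P,405,465,235,285,(Z>.13)))
show(P,'hookbase',box(P,150,220,180,240,(Z>.004)&(Z<.02)&(hsv[...,1]<80)))
show(P,'prongs',box(P,115,220,180,270,(Z>.18)&(Z<.206)))
show(P,'tips',box(P,115,220,180,270,(Z>.212)))
for n,u in(('L',(262,290,150,218)),('M',(302,330,155,222)),('R',(340,370,160,226))):
    show(P,'tongue'+n,box(P,*u,(Z>.03)&(hsv[...,1]<60)&(hsv[...,2]>110)))
show(P,'restbase',box(P,460,525,215,275,(Z>.005)&(Z<.02)&(hsv[...,1]>100)))
show(P,'restposts',box(P,460,525,215,275,(Z>.04)))
show(P,'holder',box(P,360,400,130,165,(Z>.03)))
show(P,'carab',box(P,395,425,175,220,(Z>.003)&(hsv[...,1]<60)))
show(P,'red',box(P,200,255,135,178,(Z>.04)))
E
```

```text
table [-2.8  1.2  5.6]
caseL 774 rect [438.   99.2 198.2 101.4  47. ] med [458.2 120.4  33. ] z95 [24.9 33.  37.1]
caseM 780 rect [451.7   1.2 146.2  41.8   1.2] med [452.4   1.8  33.1] z95 [23.6 33.1 37.1]
caseR 816 rect [ 408.4 -100.9  178.2  149.9  -72.5] med [ 426.9 -159.8   33.3] z95 [26.1 33.3 37.5]
horn 647 rect [370.8 168.9 304.3 193.9  69.2] med [379.  286.5   8.3] z95 [ 0.6  8.3 21. ]
hornhandle 268 rect [459.4 146.5 303.  119.3 -87.1] med [450.7 280.6  17.3] z95 [ 0.4 17.3 22.4]
pot 597 rect [ 452.9 -173.2  334.5   76.9  -87.5] med [ 457.8 -282.9   72.3] z95 [ 60.2  72.3 153.2]
bar 136 rect [ 463.1 -307.8  147.4   14.9  -71.4] med [ 457.8 -290.8  153.2] z95 [  0.7 153.2 158.3]
hookbase 1490 rect [538.4 220.4 509.  133.3  74.8] med [587.1 393.5  11.3] z95 [ 6.1 11.3 15.6]
prongs 284 rect [537.4 452.4 150.4 145.6  84.3] med [545.  433.5 201.7] z95 [ -0.5 201.7 206.8]
tips 46 rect [452.2 469.4 162.9  16.2  84.9] med [451.1 450.5 216.2] z95 [ -1.4 216.2 229.1]
tongueL 562 rect [559.2 100.5 361.5  92.   21.2] med [652.  132.9  71.9] z95 [48.6 71.9 95.2]
tongueM 569 rect [569.2  20.8 325.6  44.8   2.2] med [641.7  24.5  71.4] z95 [47.5 71.4 95.3]
tongueR 583 rect [561.9 -70.2 329.5  49.2 -13.5] med [631.4 -85.4  71.6] z95 [45.5 71.6 95.5]
restbase 780 rect [ 485.5 -236.7  470.5  112.7  -84.6] med [ 503.2 -430.8   12.1] z95 [ 3.7 12.1 18. ]
restposts 120 rect [ 481.6 -247.   493.2   87.5  -82.8] med [ 540.5 -443.3   61.8] z95 [ 0.4 61.8 79.4]
holder 212 rect [ 773.  -160.6   75.8   67.2   88.1] med [ 787.  -161.2   40.8] z95 [ 0.7 40.8 53.6]
carab 239 rect [ 525.6 -154.7  370.    73.   -40. ] med [ 634.  -245.5   10.6] z95 [ 0.  10.6 15.4]
red 1112 rect [580.2 176.2 487.9 130.   31.9] med [737.2 273.3  56.1] z95 [39.  56.1 60.1]
```

```bash
cat >> h.py <<'E'
def fit(name,q):
    for _ in range(4):
        m=np.median(q,0); s=np.linalg.norm((q-m)[:,:2],axis=1); q=q[s<max(.02,2.2*np.median(s))]
    a=rect(q[:,:2]); C=np.cov(q[:,:2].T); w,V=np.linalg.eigh(C); t=np.degrees(np.arctan2(V[1,1],V[0,1]))
    c=q.mean(0)*1000
    print(name,len(q),'rect',a,'mean',np.round(c,1),'pca',round((t+90)%180-90,1))
def sel(P,x0,x1,y0,y1,z0,z1,extra=True):
    return (P[...,0]>x0)&(P[...,0]<x1)&(P[...,1]>y0)&(P[...,1]<y1)&(P[...,2]>z0)&(P[...,2]<z1)&extra
E
python3 - <<'E'
from h import *
for n in('top','scene'):
    d=np.load(n+'0.npz'); P=d['P']; hsv=cv2.cvtColor(d['im'],cv2.COLOR_RGB2HSV).astype(int); H,S,V=[hsv[...,i] for i in range(3)]
    print(n); f=lambda nm,*a:fit(nm,P[sel(P,*a)])
    f('caseL',.36,.55,.07,.17,.026,.042); f('caseM',.36,.55,-.05,.06,.026,.042); f('caseR',.33,.52,-.22,-.1,.026,.042)
    navy=(H>100)&(H<140)&(S>90)
    f('handle',.37,.52,.24,.32,.008,.03,navy); f('blade',.28,.365,.24,.34,-.01,.03,navy)
    f('pot',.4,.52,-.36,-.22,.06,.08); f('bar',.38,.54,-.37,-.2,.142,.165)
    f('hbase',.5,.68,.28,.48,.005,.018,(S<80)); f('prongA',.44,.66,.43,.6,.19,.207);f('prongs',.44,.66,.3,.6,.19,.207);f('tipA',.4,.6,.44,.6,.213,.24);f('tipB',.4,.6,.3,.44,.213,.24)
    br=(S<60)&(V>110)
    f('tL',.54,.76,.09,.18,.04,.12,br);f('tM',.54,.76,-.03,.08,.04,.12,br);f('tR',.54,.76,-.14,-.04,.04,.12,br)
    f('rbase',.4,.6,-.5,-.36,.006,.018,S>100);f('rpostA',.5,.62,-.52,-.36,.04,.09,S>60);f('rpostB',.38,.5,-.52,-.36,.04,.09,S>60)
E
```

```text
top
caseL 800 rect [462.1 124.4 149.5  42.1  17.4] mean [461.2 123.8  32.9] pca 17.6
caseM 795 rect [454.8   4.2 145.8  41.7   1.2] mean [453.6   4.1  33.1] pca 2.2
caseR 821 rect [ 431.8 -158.7  148.6   42.7   16.8] mean [ 430.6 -158.3   33.1] pca 16.7
handle 324 rect [441.2 280.6 148.6  39.6 -13.2] mean [442.  285.1  16.6] pca -8.9
blade 236 rect [343.  299.4  45.9  40.8  -7.8] mean [343.6 300.    6.7] pca -13.3
pot 635 rect [ 459.7 -283.7   81.7   79.7  -18.2] mean [ 459.7 -281.1   71.2] pca 16.5
bar 135 rect [ 459.8 -283.4   99.4    7.9  -68.6] mean [ 459.5 -282.1  155. ] pca -68.8
hbase 1481 rect [590.6 405.6 122.3 119.9  83.2] mean [590.9 400.4  11.4] pca 10.1
prongA 166 rect [524.6 443.1 125.4   9.3  -7.3] mean [525.8 442.4 203.7] pca -7.1
prongs 399 rect [523.1 413.2 128.8  69.7  -6. ] mean [532.  411.8 203.7] pca -6.3
tipA 23 rect [454.  450.8  13.7   7.   17.4] mean [453.9 451.2 223.8] pca -0.3
tipB 24 rect [447.8 392.1  14.7   6.6  -1.6] mean [446.8 391.1 223.6] pca -6.2
tL 560 rect [652.  136.5 143.2  29.7  -5.4] mean [654.1 136.1  73.4] pca -5.3
tM 566 rect [641.5  27.1 
[... 1198 characters left out ...]
8  -6.3] mean [536.7 416.2 201.5] pca -7.6
tipA 30 rect [456.7 454.6  13.4   6.9  -7.1] mean [455.8 454.7 221.1] pca -4.5
tipB 33 rect [450.5 396.4  15.    8.5  18.8] mean [449.7 395.7 221.2] pca -3.7
tL 661 rect [654.9 134.6 148.7  42.8  -6. ] mean [659.8 141.6  69.4] pca -5.2
tM 590 rect [643.7  24.4 148.6  44.   -6.4] mean [649.1  32.6  69. ] pca -4.9
tR 534 rect [634.4 -80.1 149.2  35.5  -5. ] mean [638.8 -76.2  68.8] pca -5.1
rbase 267 rect [ 508.8 -428.5  111.    62.8    4.9] mean [ 509.7 -425.4    9. ] pca 1.9
rpostA 36 rect [ 545.9 -434.5   32.5   12.5   81.9] mean [ 547.3 -435.    57.7] pca 84.9
rpostB 37 rect [ 469.1 -436.7   33.2   13.7  -84.3] mean [ 471.1 -438.2   57.6] pca 89.5
```

```bash
cat > to.py <<'E'
# usage: python3 to.py x y z roll pitch yaw [; more goals]  -> total turn units (tool axes), then total shift units in the new tool axes
import sys
from h import *
from scipy.spatial.transform import Rotation as R
s=readout.sense(); p=np.array(s['tcp_pos']); r=R.from_euler('xyz',s['tcp_rot'],degrees=True)
print('now',np.round(p,4),np.round(s['tcp_rot'],1),'t',s['clock'],'gap',round(s['finger_gap'],4))
for g in ' '.join(sys.argv[1:]).split(';'):
    g=[float(v) for v in g.split()]; q=R.from_euler('xyz',g[3:],degrees=True)
    w=(r.inv()*q).as_rotvec(degrees=True)/8; t=q.inv().apply(np.array(g[:3])-p)/.03
    print('turn',np.round(w,2),'shift',np.round(t,2),'rows',int(np.ceil(abs(w).max()/.98)),int(np.ceil(abs(t).max()/.98))); p,r=np.array(g[:3]),q
E
python3 to.py '.461 -.282 .231 180 0 111; .461 -.282 .132 180 0 111; .461 -.282 .235 180 0 111; .40 .43 .235 180 0 83.3; .4845 .4198 .235 180 0 83.3'
```

```text
now [ 0.176  -0.5208  0.2307] [-179.9   -0.    18.7] t 0.1 gap 0.0855
turn [-1.000e-02 -1.000e-02 -1.154e+01] shift [ 4.030e+00  1.172e+01 -1.000e-02] rows 12 12
turn [0. 0. 0.] shift [ 0.  -0.   3.3] rows 0 4
turn [0. 0. 0.] shift [ 0.    0.   -3.43] rows 0 4
turn [ 0.   -0.    3.46] shift [23.33 -4.79 -0.  ] rows 4 24
turn [0. 0. 0.] shift [-0.01  2.84  0.  ] rows 0 3
```

```bash
python3 -m inch '0 0 -.96 0 0 0 1;0 0 -.96 0 0 0 1;0 0 -.96 0 0 0 1;0 0 -.96 0 0 0 1;0 0 -.96 0 0 0 1;0 0 -.96 0 0 0 1;0 0 -.96 0 0 0 1;0 0 -.96 0 0 0 1;0 0 -.96 0 0 0 1;0 0 -.96 0 0 0 1;0 0 -.96 0 0 0 1;0 0 -.96 0 0 0 1' 40
python3 -m inch '0 0 0 .31 .9 0 1;0 0 0 .31 .9 0 1;0 0 0 .31 .9 0 1;0 0 0 .31 .9 0 1;0 0 0 .31 .9 0 1;0 0 0 .31 .9 0 1;0 0 0 .31 .9 0 1;0 0 0 .31 .9 0 1;0 0 0 .31 .9 0 1;0 0 0 .31 .9 0 1;0 0 0 .31 .9 0 1;0 0 0 .31 .9 0 1;0 0 0 .31 .9 0 1;0 0 0 0 0 0 1;0 0 0 0 0 0 1;0 0 0 0 0 0 1'
python3 to.py '.461 -.282 .231 180 0 111; .461 -.282 .132 180 0 111'
python3 - <<'E'
from h import *
c=cam('wrist'); cv2.imwrite('pics/w1.png',c['image'][...,::-1]); print(c['mount'],c['cx'],c['cy'],c['f'])
E
```

```text
clock: 1.3
tcp_pos: [0.176, -0.5209, 0.2309]
tcp_rot: [180.0, -0.0, 111.1]
ft_force: [-0.1, 0.2, -0.3]
finger_gap: 0.0855
gripper_force: 0.0
clock: 2.9
tcp_pos: [0.4606, -0.2836, 0.2311]
tcp_rot: [-180.0, -0.0, 110.8]
ft_force: [0.2, -0.4, -0.0]
finger_gap: 0.0853
gripper_force: 0.0
now [ 0.4606 -0.2836  0.2311] [-180.    -0.   110.8] t 2.9 gap 0.0853
turn [-0.   -0.   -0.02] shift [0.04 0.03 0.  ] rows 1 1
turn [0. 0. 0.] shift [ 0.  -0.   3.3] rows 0 4
[[-6.96929941e-04  9.58267984e-01  2.85870573e-01  7.27986875e-02]
 [ 9.99999719e-01  7.47247240e-04 -6.69301569e-05 -9.76394677e-05]
 [-2.77753023e-04  2.85870446e-01 -9.58268236e-01 -1.42766488e-01]
 [ 0.00000000e+00  0.00000000e+00  0.00000000e+00  1.00000000e+00]] 328.50833664756544 194.88945749712425 309.70691628693146
```

View pics/w1.png

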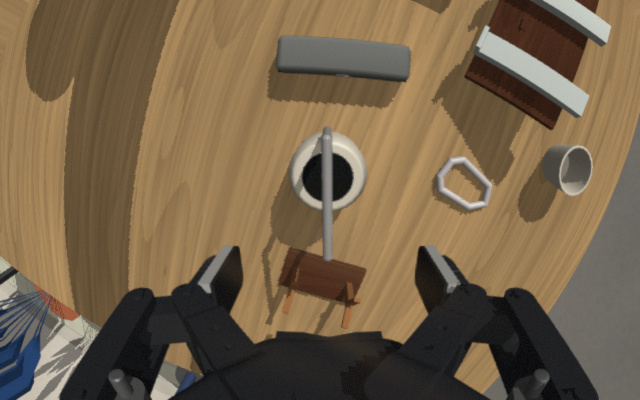

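The wrist view shows the bar centred between the fingers at column 328, running straight along tool x. I'm going down and gripping it.

```bash
python3 -m inch '0 0 0 .04 .03 .6 1;0 0 0 0 0 .9 1;0 0 0 0 0 .9 1;0 0 0 0 0 .9 1;0 0 0 0 0 0 1;0 0 0 0 0 0 -1;0 0 0 0 0 0 -1;0 0 0 0 0 0 -1;0 0 0 0 0 0 -1;0 0 0 0 0 0 -1;0 0 0 0 0 0 -1;0 0 0 0 0 0 -1;0 0 0 0 0 0 -1' 60
python3 -m inch '0 0 0 0 0 -.2 -1;0 0 0 0 0 -.4 -1;0 0 0 0 0 -.6 -1;0 0 0 0 0 -.6 -1;0 0 0 0 0 -.6 -1;0 0 0 0 0 -.5 -1;0 0 0 0 0 -.4 -1;0 0 0 0 0 -.2 -1;0 0 0 0 0 0 -1'
python3 to.py '.40 .43 .235 180 0 83.3'
```

```text
clock: 4.25
tcp_pos: [0.4617, -0.2821, 0.1328]
tcp_rot: [180.0, 0.1, 110.8]
ft_force: [-1.3, -0.3, 6.4]
finger_gap: 0.0056
gripper_force: 58.6
clock: 5.15
tcp_pos: [0.4617, -0.282, 0.238]
tcp_rot: [180.0, 0.1, 110.8]
ft_force: [0.1, 0.1, -3.0]
finger_gap: 0.0056
gripper_force: 58.5
now [ 0.4617 -0.282   0.238 ] [1.800e+02 1.000e-01 1.108e+02] t 5.15 gap 0.0056
turn [0.01 0.01 3.44] shift [23.33 -4.81  0.1 ] rows 4 24
```

```bash
python3 -m inch '0 0 .43 0 0 0 -1;0 0 .43 0 0 0 -1;0 0 .43 0 0 0 -1;0 0 .43 0 0 0 -1;0 0 .43 0 0 0 -1;0 0 .43 0 0 0 -1;0 0 .43 0 0 0 -1;0 0 .43 0 0 0 -1;0 0 0 .3 -.06 0 -1;0 0 0 .5 -.1 0 -1;0 0 0 .7 -.144 0 -1;0 0 0 .7 -.144 0 -1;0 0 0 .7 -.144 0 -1;0 0 0 .7 -.144 0 -1;0 0 0 .7 -.144 0 -1;0 0 0 .7 -.144 0 -1;0 0 0 .7 -.144 0 -1;0 0 0 .7 -.144 0 -1;0 0 0 .7 -.144 0 -1;0 0 0 .7 -.144 0 -1'
python3 -m inch '0 0 0 .7 -.144 0 -1;0 0 0 .7 -.144 0 -1;0 0 0 .7 -.144 0 -1;0 0 0 .7 -.144 0 -1;0 0 0 .7 -.144 0 -1;0 0 0 .7 -.144 0 -1;0 0 0 .7 -.144 0 -1;0 0 0 .7 -.144 0 -1;0 0 0 .7 -.144 0 -1;0 0 0 .7 -.144 0 -1;0 0 0 .7 -.144 0 -1;0 0 0 .7 -.144 0 -1;0 0 0 .7 -.144 0 -1;0 0 0 .7 -.144 0 -1;0 0 0 .7 -.144 0 -1;0 0 0 .7 -.144 0 -1;0 0 0 .7 -.144 0 -1;0 0 0 .7 -.144 0 -1;0 0 0 .7 -.144 0 -1;0 0 0 .7 -.144 0 -1'
python3 -m inch '0 0 0 .7 -.144 0 -1;0 0 0 .5 -.1 0 -1;0 0 0 .3 -.06 0 -1;0 0 0 0 0 0 -1;0 0 0 0 0 0 -1;0 0 0 0 0 0 -1;0 0 0 0 0 0 -1'
python3 to.py '.40 .43 .235 180 0 83.3;.4845 .4198 .235 180 0 83.3;.4845 .4198 .189 180 0 83.3'
python3 - <<'E'
from h import *
c=cam('wrist'); t=cam('top'); cv2.imwrite('pics/w2.png',np.hstack([c['image'],t['image'][100:300,60:380].repeat(2,0)[:,:]])[...,::-1][:, :]); im=np.hstack([cv2.resize(c['image'],(400,250)),cv2.resize(t['image'][120:320,60:380],(400,250))]); cv2.imwrite('pics/w2.png',im[...,::-1])
E
```

```text
clock: 7.15
tcp_pos: [0.4401, -0.0419, 0.2372]
tcp_rot: [-180.0, -0.0, 83.4]
ft_force: [0.1, 0.3, -2.3]
finger_gap: 0.0056
gripper_force: 58.5
clock: 9.15
tcp_pos: [0.4026, 0.3845, 0.2372]
tcp_rot: [-180.0, 0.0, 83.4]
ft_force: [0.5, -1.3, -2.2]
finger_gap: 0.0057
gripper_force: 58.5
clock: 9.85
tcp_pos: [0.4006, 0.4285, 0.2375]
tcp_rot: [180.0, -0.0, 83.3]
ft_force: [0.7, -0.4, -1.9]
finger_gap: 0.0056
gripper_force: 58.5
now [0.4006 0.4285 0.2375] [180.   -0.   83.3] t 9.85 gap 0.0056
turn [ 0. -0. -0.] shift [ 0.05 -0.03  0.08] rows 1 1
turn [0. 0. 0.] shift [-0.01  2.84  0.  ] rows 0 3
turn [0. 0. 0.] shift [ 0.   -0.    1.53] rows 0 2
```

View pics/w2.png

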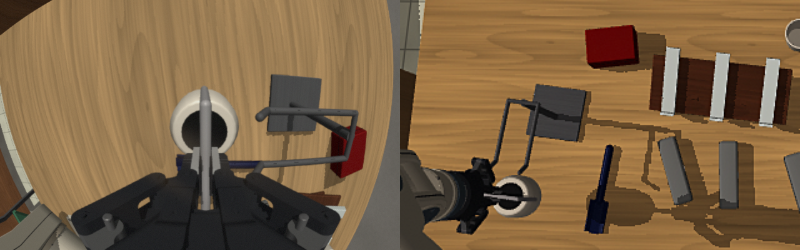

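Left half (wrist): the lantern hangs straight in the grip, with the prongs to its right. Right half (top): the pot is in front of the prong tips at about (515,197), so I'm moving in and lowering.

```bash
python3 -m inch '0 0 0 .04 .2 0 -1;0 0 0 0 .4 0 -1;0 0 0 0 .5 0 -1;0 0 0 0 .5 0 -1;0 0 0 0 .5 0 -1;0 0 0 0 .4 0 -1;0 0 0 0 .25 0 -1;0 0 0 0 .1 0 -1;0 0 0 0 0 0 -1;0 0 0 0 0 0 -1;0 0 0 0 0 0 -1;0 0 0 0 0 0 -1;0 0 0 0 0 .2 -1;0 0 0 0 0 .3 -1;0 0 0 0 0 .4 -1;0 0 0 0 0 .3 -1;0 0 0 0 0 .2 -1;0 0 0 0 0 .1 -1;0 0 0 0 0 0 -1;0 0 0 0 0 0 -1'
python3 - <<'E'
from h import *
s=readout.sense(); print(s['ft_force'],s['tcp_pos'])
c=cam('scene'); t=cam('top'); im=np.hstack([cv2.resize(c['image'][200:380,340:580],(400,300)),cv2.resize(t['image'][150:330,80:320],(400,300))]); cv2.imwrite('pics/w3.png',im[...,::-1])
E
```

```text
clock: 11.95
tcp_pos: [0.4856, 0.4204, 0.1926]
tcp_rot: [180.0, -0.0, 83.3]
ft_force: [-0.7, -0.3, -2.9]
finger_gap: 0.0059
gripper_force: 58.5
[-0.74393449 -0.3432405  -2.85246754] [0.48564064 0.42043814 0.19257965]
```

View pics/w3.png

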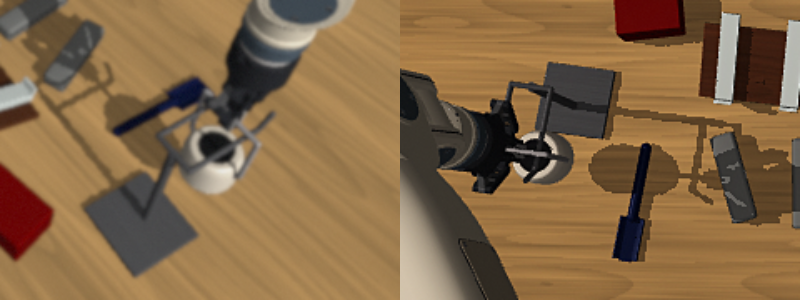

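The lantern hangs between the prongs with its bar across both. The force still shows its full weight, so I'm lowering a little more before releasing.

```bash
python3 -m inch '0 0 0 0 0 .05 -1;0 0 0 0 0 .05 -1;0 0 0 0 0 0 -1;0 0 0 0 0 0 -1'
python3 -m inch '0 0 0 0 0 0 -.6;0 0 0 0 0 0 -.6;0 0 0 0 0 0 -.6;0 0 0 0 0 0 -.6;0 0 0 0 0 0 -.6'
python3 -m inch '0 0 0 0 0 -.2 -.6;0 0 0 0 0 -.4 -.6;0 0 0 0 0 -.8 -.6;0 0 0 0 0 -.9 -.6;0 0 0 0 0 -.9 -.6;0 0 0 0 0 -.5 -.6;0 0 0 0 0 0 0'
python3 - <<'E'
from h import *
d=cam('top'); P=cloud(d); np.savez('top1.npz',P=P,im=d['image']); hsv=cv2.cvtColor(d['image'],cv2.COLOR_RGB2HSV).astype(int); H,S,V=[hsv[...,i] for i in range(3)]
f=lambda nm,*a:fit(nm,P[sel(P,*a)])
f('pot',.4,.56,.34,.5,.1,.14,V>100)
navy=(H>100)&(H<140)&(S>90); k=sel(P,.27,.53,.24,.34,-.01,.03,navy); f('horn',.27,.53,.24,.34,-.01,.03,navy); f('h',.40,.53,.25,.33,.008,.03,navy);f('b',.27,.355,.25,.34,-.01,.03,navy)
cv2.imwrite('pics/w4.png',d['image'][...,::-1])
E
```

```text
clock: 12.45
tcp_pos: [0.4857, 0.4205, 0.19]
tcp_rot: [179.9, -0.0, 83.3]
ft_force: [-0.3, 0.1, 3.1]
finger_gap: 0.0058
gripper_force: 59.3
clock: 12.95
tcp_pos: [0.4855, 0.4204, 0.1892]
tcp_rot: [-180.0, 0.0, 83.3]
ft_force: [0.0, 0.6, 0.6]
finger_gap: 0.0169
gripper_force: 0.0
clock: 13.65
tcp_pos: [0.4861, 0.4207, 0.3037]
tcp_rot: [179.8, -0.2, 83.3]
ft_force: [-0.2, 0.4, -0.3]
finger_gap: 0.0303
gripper_force: 0.0
pot 252 rect [484.3 420.   75.5  70.8 -22.3] mean [485.6 419.3 128.2] pca 3.7
horn 436 rect [369.4 295.9  98.5  41.4  -7.7] mean [363.5 297.1   8.6] pca -9.3
h 255 rect [458.  283.3 116.9  17.6  -7.4] mean [456.6 282.6  17.6] pca -8.0
b 180 rect [337.6 299.7  42.   33.1 -88.7] mean [338.5 300.3   7. ] pca -85.9
```

```bash
python3 to.py '.4475 .2865 .30 180 0 172.3;.4475 .2865 .12 180 0 172.3;.4475 .2865 .005 180 0 172.3'
```

```text
now [0.4858 0.4206 0.3017] [ 1.799e+02 -1.000e-01  8.330e+01] t 13.7 gap 0.0379
turn [  0.02   0.   -11.12] shift [ 0.67 -4.6   0.06] rows 12 5
turn [0. 0. 0.] shift [-0. -0.  6.] rows 0 7
turn [0. 0. 0.] shift [-0.   -0.    3.83] rows 0 4
```

View pics/w4.png

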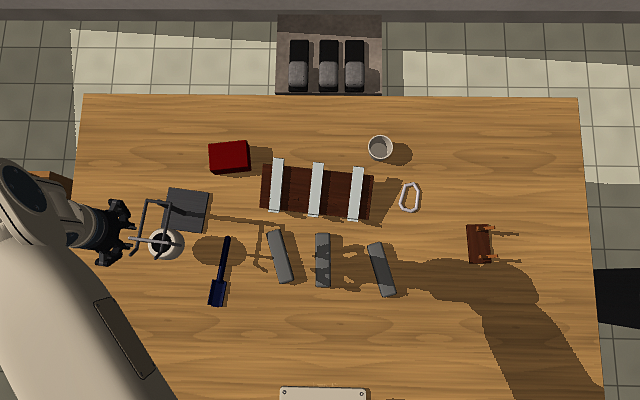

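The lantern hangs at (165,243), and the shoehorn at (220,270) hasn't moved. Next is the shoehorn.

```bash
python3 -m inch '0 0 -.93 0 0 0 0;0 0 -.93 0 0 0 0;0 0 -.93 0 0 0 0;0 0 -.93 0 0 0 0;0 0 -.93 0 0 0 0;0 0 -.93 0 0 0 0;0 0 -.93 0 0 0 0;0 0 -.93 0 0 0 0;0 0 -.93 0 0 0 0;0 0 -.93 0 0 0 0;0 0 -.93 0 0 0 0;0 0 -.9 0 0 0 0;0 0 0 .11 -.6 0 0;0 0 0 .11 -.8 0 0;0 0 0 .11 -.9 0 0;0 0 0 .11 -.9 0 0;0 0 0 .11 -.8 0 0;0 0 0 .11 -.6 0 0;0 0 0 0 0 0 0' 40
python3 -m inch '0 0 0 0 0 .6 0;0 0 0 0 0 .9 0;0 0 0 0 0 .9 0;0 0 0 0 0 .9 0;0 0 0 0 0 .9 0;0 0 0 0 0 .9 0;0 0 0 0 0 .6 0;0 0 0 0 0 .3 0;0 0 0 0 0 0 0;0 0 0 0 0 0 0'
python3 to.py '.4475 .2865 .005 180 0 172.3'
python3 - <<'E'
from h import *
c=cam('wrist'); cv2.imwrite('pics/w5.png',c['image'][...,::-1])
E
```

```text
clock: 15.6
tcp_pos: [0.4466, 0.2845, 0.3]
tcp_rot: [-180.0, -0.0, 172.3]
ft_force: [0.9, 0.1, 0.6]
finger_gap: 0.0423
gripper_force: 0.0
clock: 16.6
tcp_pos: [0.4478, 0.2866, 0.1208]
tcp_rot: [180.0, 0.0, 172.4]
ft_force: [-0.6, -0.4, 0.1]
finger_gap: 0.0428
gripper_force: 0.0
now [0.4478 0.2866 0.1208] [180.    0.  172.4] t 16.6 gap 0.0428
turn [0.   0.   0.01] shift [ 0.01 -0.    3.86] rows 1 4
```

View pics/w5.png

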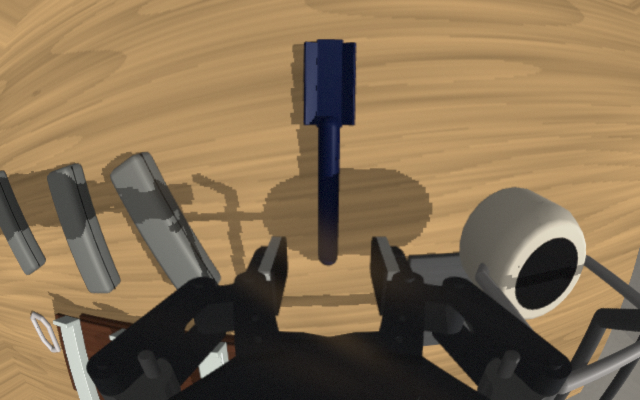

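The rod is centred at column 328 and lies along tool x. Going down.

```bash
python3 -m inch '0 0 0 0 0 .6 0;0 0 0 0 0 .8 0;0 0 0 0 0 .8 0;0 0 0 0 0 .7 0;0 0 0 0 0 .5 0;0 0 0 0 0 .3 0;0 0 0 0 0 .1 0;0 0 0 0 0 0 0;0 0 0 0 0 0 -1;0 0 0 0 0 0 -1;0 0 0 0 0 0 -1;0 0 0 0 0 0 -1;0 0 0 0 0 0 -1;0 0 0 0 0 0 -1;0 0 0 0 0 0 -1' 50
python3 -m inch '0 0 0 0 0 -.3 -1;0 0 0 0 0 -.6 -1;0 0 0 0 0 -.9 -1;0 0 0 0 0 -.9 -1;0 0 0 0 0 -.9 -1;0 0 0 0 0 -.9 -1;0 0 0 0 0 -.6 -1;0 0 0 0 0 -.6 -1;0 0 0 0 0 -.4 -1;0 0 0 0 0 0 -1'
python3 to.py '.5075 -.33 .185 180 0 183.5;.5075 -.435 .185 180 0 183.5'
```

```text
clock: 18.15
tcp_pos: [0.448, 0.2865, 0.0073]
tcp_rot: [179.9, 0.1, 172.3]
ft_force: [-1.0, -0.6, 5.4]
finger_gap: 0.0157
gripper_force: 48.8
clock: 19.15
tcp_pos: [0.4481, 0.2865, 0.1912]
tcp_rot: [179.9, 0.2, 172.3]
ft_force: [0.2, -0.1, -0.9]
finger_gap: 0.0156
gripper_force: 49.0
now [0.4481 0.2865 0.1912] [179.9   0.2 172.3] t 19.15 gap 0.0156
turn [ 0.01  0.02 -1.39] shift [ -0.72 -20.63   0.21] rows 2 22
turn [0. 0. 0.] shift [ 0.21 -3.49 -0.  ] rows 0 4
```

```bash
python3 -m inch '0 0 -.4 0 -.3 0 -1;0 0 -.5 0 -.6 0 -1;0 0 -.49 0 -.85 0 -1;0 0 0 -.03 -.9 0 -1;0 0 0 -.03 -.9 0 -1;0 0 0 -.03 -.9 0 -1;0 0 0 -.03 -.9 0 -1;0 0 0 -.03 -.9 0 -1;0 0 0 -.03 -.9 0 -1;0 0 0 -.03 -.9 0 -1;0 0 0 -.03 -.9 0 -1;0 0 0 -.03 -.9 0 -1;0 0 0 -.03 -.9 0 -1;0 0 0 -.03 -.9 0 -1;0 0 0 -.03 -.9 0 -1;0 0 0 -.03 -.9 0 -1;0 0 0 -.03 -.9 0 -1;0 0 0 -.03 -.9 0 -1;0 0 0 -.03 -.9 0 -1;0 0 0 -.03 -.9 0 -1'
python3 -m inch '0 0 0 -.03 -.9 0 -1;0 0 0 -.03 -.9 0 -1;0 0 0 -.03 -.9 0 -1;0 0 0 -.03 -.8 0 -1;0 0 0 -.03 -.6 0 -1;0 0 0 -.03 -.5 0 -1;0 0 0 0 -.2 0 -1;0 0 0 0 0 0 -1;0 0 0 0 0 0 -1;0 0 0 0 0 0 -1;0 0 0 0 0 0 -1'
cat >> h.py <<'E'
def wcloud(s,c):
    from scipy.spatial.transform import Rotation as R
    v,u=np.mgrid[0:400,0:640]; a=u-c['cx']; b=v-c['cy']; r=np.hypot(a,b)+1e-9; th=np.minimum(r/c['f'],1.5); t=np.tan(th); z=c['z_map']
    P=np.stack([a/r*t*z,-b/r*t*z,-z,np.ones_like(z)],-1)
    T=np.eye(4); T[:3,:3]=R.from_euler('xyz',s['tcp_rot'],degrees=True).as_matrix(); T[:3,3]=s['tcp_pos']
    return (P@(T@c['mount']).T)[...,:3]
E
python3 - <<'E'
from h import *
def meas(P,im,n):
    hsv=cv2.cvtColor(im,cv2.COLOR_RGB2HSV).astype(int); S=hsv[...,1]; f=lambda nm,*a:fit(n+nm,P[sel(P,*a)])
    red=(hsv[...,0]<18)&(S>90)&(hsv[...,2]<230)
    f('base',.42,.6,-.5,-.36,.006,.016,red); f('A',.525,.57,-.5,-.37,.03,.09); f('B',.445,.49,-.5,-.37,.03,.09)
s=readout.sense(); print(s['tcp_pos'],s['tcp_rot']); c=cam('wrist'); P=wcloud(s,c); meas(P,c['image'],'w ')
print('table z',np.median(P[100:200,200:300,2]))
t=cam('top'); meas(cloud(t),t['image'],'t '); t=cam('scene'); meas(cloud(t),t['image'],'s ')
cv2.imwrite('pics/w6.png',c['image'][...,::-1])
E
python3 to.py '.5075 -.435 .185 180 0 183.5'
```

```text
clock: 21.15
tcp_pos: [0.4874, -0.2243, 0.1883]
tcp_rot: [179.9, -0.1, -176.5]
ft_force: [0.8, 0.1, -1.1]
finger_gap: 0.0155
gripper_force: 49.1
clock: 22.25
tcp_pos: [0.5019, -0.3661, 0.1896]
tcp_rot: [-180.0, 0.0, -176.5]
ft_force: [-0.5, 0.6, -0.3]
finger_gap: 0.0155
gripper_force: 49.1
[ 0.50192847 -0.36608     0.18959393] [-1.79989268e+02  1.23060873e-02 -1.76489232e+02]
w base 4380 rect [ 506.4 -432.1  110.4   61.2    2.8] mean [ 506.8 -430.9   10.1] pca 7.1
w A 534 rect [ 544.4 -433.1   39.     9.6  -86.3] mean [ 543.1 -433.6   59.9] pca -85.9
w B 488 rect [ 468.6 -437.9   42.3    8.9  -87.8] mean [ 468.  -438.8   63.1] pca -86.3
table z 0.001375545202503714
t base 217 rect [ 510.1 -403.5  125.6   97.8    9.1] mean [ 502.7 -408.9   10.8] pca -4.6
t A 3 rect [ 546.  -419.4    5.7    1.7  -54.1] mean [ 545.8 -419.6   69.7] pca -53.7
t B 0 rect [0. 0. 0. 0. 0.] mean [nan nan nan] pca nan
s base 275 rect [ 509.2 -428.5  111.2   63.9    4.6] mean [ 511.1 -425.8    8.8] pca 4.0
s A 42 rect [ 546.9 -434.8   34.2   10.8  -89.6] mean [ 547.8 -432.8   53.7] pca 88.1
s B 43 rect [ 470.4 -434.8   35.9   10.4  -88.4] mean [ 471.2 -435.1   54.2] pca 89.9
now [ 0.5019 -0.3664  0.1895] [-180.     0.  -176.5] t 22.4 gap 0.0152
turn [-0.  0. -0.] shift [-0.05 -2.29  0.15] rows 1 3
  return _methods._mean(a, axis=axis, dtype=dtype,
  ret = um.true_divide(
  ret = ret.dtype.type(ret / rcount)
  avg = a.mean(axis, **keepdims_kw)
h.py:23: RuntimeWarning: Degrees of freedom <= 0 for slice
  a=rect(q[:,:2]); C=np.cov(q[:,:2].T); w,V=np.linalg.eigh(C); t=np.degrees(np.arctan2(V[1,1],V[0,1]))
  c *= np.true_divide(1, fact)
  c *= np.true_divide(1, fact)
h.py:24: RuntimeWarning: Mean of empty slice.
  c=q.mean(0)*1000
```

View pics/w6.png

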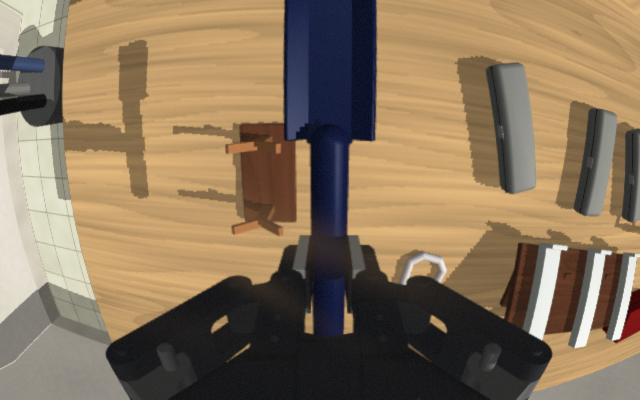

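The rest's base shows at (268,170) with a post at each end. The shoehorn is held level, with its blade toward the robot and clear of the rest. Moving over and lowering into the notches.

```bash
python3 -m inch '0 0 0 -.03 -.3 0 -1;0 0 0 0 -.6 0 -1;0 0 0 0 -.6 0 -1;0 0 0 0 -.4 0 -1;0 0 0 0 -.25 0 -1;0 0 0 0 -.1 0 -1;0 0 0 0 0 0 -1;0 0 0 0 0 .6 -1;0 0 0 0 0 .8 -1;0 0 0 0 0 .8 -1;0 0 0 0 0 .5 -1;0 0 0 0 0 .2 -1;0 0 0 0 0 0 -1;0 0 0 0 0 0 -1;0 0 0 0 0 0 -1'
python3 to.py '.507 -.4335 .0665 180 0 183.5'
```

```text
clock: 23.9
tcp_pos: [0.5072, -0.4344, 0.1035]
tcp_rot: [-179.9, 0.1, -176.5]
ft_force: [-0.0, 0.6, -1.7]
finger_gap: 0.0157
gripper_force: 49.1
now [ 0.5072 -0.4344  0.1035] [-1.799e+02  1.000e-01 -1.765e+02] t 23.9 gap 0.0157
turn [-0.01  0.01 -0.  ] shift [0.01 0.03 1.23] rows 1 2
```

```bash
python3 -m inch '0 0 0 0 0 .3 -1;0 0 0 0 0 .3 -1;0 0 0 0 0 .25 -1;0 0 0 0 0 .15 -1;0 0 0 0 0 .1 -1;0 0 0 0 0 0 -1;0 0 0 0 0 0 -1'
python3 -m inch '0 0 0 0 0 .07 -1;0 0 0 0 0 .05 -1;0 0 0 0 0 0 -1;0 0 0 0 0 0 -1'
```

```text
clock: 24.6
tcp_pos: [0.5069, -0.4342, 0.0694]
tcp_rot: [-180.0, 0.0, -176.5]
ft_force: [0.0, -1.1, -0.6]
finger_gap: 0.0155
gripper_force: 49.1
clock: 25.0
tcp_pos: [0.5072, -0.4343, 0.0679]
tcp_rot: [-179.9, 0.1, -176.5]
ft_force: [-2.8, 4.2, 12.3]
finger_gap: 0.0156
gripper_force: 50.6
```

```bash
python3 -m inch '0 0 0 0 0 0 -.4;0 0 0 0 0 0 -.4;0 0 0 0 0 0 -.2;0 0 0 0 0 0 -.2;0 0 0 0 0 0 -.2;0 0 0 0 0 -.3 -.1;0 0 0 0 0 -.6 0;0 0 0 0 0 -.9 0;0 0 0 0 0 -.9 0;0 0 0 0 0 -.9 0;0 0 0 0 0 -.9 0;0 0 0 0 0 -.4 0;0 0 0 0 0 0 0;0 0 0 0 0 0 1'
cat > m.py <<'E'
from h import *
s=readout.sense(); c=cam('wrist'); t=cam('top'); e=cam('scene')
for n,P,im in(('w',wcloud(s,c),c['image']),('t',cloud(t),t['image']),('s',cloud(e),e['image'])):
    hsv=cv2.cvtColor(im,cv2.COLOR_RGB2HSV).astype(int); H,S,V=[hsv[...,i] for i in range(3)]
    def f(nm,*a):
        q=P[sel(P,*a)]
        if len(q)>60: fit(n+' '+nm,q)
    navy=(H>100)&(H<140)&(S>90)
    f('horn',.3,.65,-.5,-.36,.04,.1,navy)
    g=S<60
    f('caseL',.33,.57,.05,.2,.022,.042,g); f('caseM',.33,.57,-.07,.05,.022,.042,g); f('caseR',.3,.55,-.24,-.08,.022,.042,g)
    f('onL',.54,.78,.08,.2,.08,.16,g);f('onM',.54,.78,-.03,.08,.08,.16,g);f('onR',.54,.78,-.14,-.03,.08,.16,g)
E
python3 m.py; python3 to.py '.433 -.156 .185 180 0 196.8'
```

```text
clock: 26.4
tcp_pos: [0.5066, -0.4339, 0.2117]
tcp_rot: [180.0, -0.0, -176.5]
ft_force: [0.5, 0.9, -0.3]
finger_gap: 0.0558
gripper_force: 0.0
w horn 3477 rect [ 425.8 -437.    94.2   37.8    2.8] mean [ 421.6 -437.5   66.3] pca 3.7
w caseM 1608 rect [453.1   2.7 146.7  44.1   2.5] mean [452.7  -2.4  30.6] pca 1.4
w caseR 2919 rect [ 430.4 -160.   146.9   43.2   17.3] mean [ 428.9 -164.    30.9] pca 16.7
w onL 263 rect [699.2 131.6  55.4  33.   -7. ] mean [702.2 126.3  87.6] pca -21.6
w onM 367 rect [689.5  21.3  52.   33.   -6.8] mean [691.   17.5  87.7] pca -20.0
w onR 524 rect [678.8 -87.4  52.7  32.6  -4.6] mean [679.7 -91.   87.8] pca -18.9
t horn 397 rect [ 475.9 -436.8  135.    35.1   -1.8] mean [ 472.9 -432.    72.6] pca 1.7
t caseL 771 rect [461.6 123.6 147.7  41.9  17.3] mean [460.5 123.3  33. ] pca 17.2
t caseM 779 rect [454.6   4.1 145.6  41.6   1.6] mean [454.7   4.5  33. ] pca 1.8
t caseR 727 rect [ 433.1 -158.3  144.4   42.6   17.1] mean [ 437.1 -156.8   33.2] pca 19.1
t onL 210 rect [695.9 131.8  60.8  29.8  -7. ] mean [699.2 131.1  89.4] pca -6.3
t onM 215 rect [685.
[... 173 characters left out ...]
  77.5   35.     2.3] mean [ 422.7 -436.4   63.4] pca 8.5
s caseL 590 rect [464.2 129.  149.7  41.4  17.9] mean [468.9 131.3  29.8] pca 17.5
s caseM 514 rect [458.    8.7 148.3  41.4   1.8] mean [461.1  10.6  29.4] pca 0.9
s caseR 427 rect [ 435.5 -153.4  150.3   42.7   16. ] mean [ 438.6 -150.5   29.4] pca 16.7
s onL 201 rect [704.1 134.3  51.7  33.1  -4.7] mean [708.7 134.9  87.5] pca -1.3
s onM 177 rect [693.3  25.2  52.2  32.7  -8.4] mean [698.1  25.7  87.3] pca -1.5
s onR 151 rect [683.2 -84.8  50.2  34.1  -4.5] mean [688.7 -83.   87.5] pca -2.6
now [ 0.5065 -0.4337  0.211 ] [ 1.799e+02 -1.000e-01 -1.765e+02] t 26.55 gap 0.077
turn [ 0.02 -0.01 -1.67] shift [-0.33  9.57  0.87] rows 2 10
```

```bash
python3 -m inch '0 0 -.85 0 0 0 1;0 0 -.82 0 0 0 1;0 0 0 0 .5 0 1;0 0 0 -.05 .8 0 1;0 0 0 -.05 .8 0 1;0 0 0 -.05 .8 0 1;0 0 0 -.05 .8 0 1;0 0 0 -.05 .8 0 1;0 0 0 -.05 .8 0 1;0 0 0 0 .8 0 1;0 0 0 0 .8 0 1;0 0 0 0 .8 0 1;0 0 0 0 .8 0 1;0 0 0 0 .7 0 1;0 0 0 0 .4 0 1;0 0 0 0 0 0 1;0 0 0 0 0 0 1' 40
python3 to.py '.432 -.158 .005 180 0 196.8'
```

```text
clock: 28.25
tcp_pos: [0.4324, -0.1561, 0.2127]
tcp_rot: [-180.0, 0.0, -163.1]
ft_force: [-0.4, -0.0, 0.3]
finger_gap: 0.0853
gripper_force: 0.0
now [ 0.4324 -0.1561  0.2127] [-180.     0.  -163.1] t 28.25 gap 0.0853
turn [-0.    0.    0.01] shift [ 0.03 -0.06  6.92] rows 1 8
```

```bash
python3 -m inch '0 0 0 .03 -.06 .5 1;0 0 0 0 0 .9 1;0 0 0 0 0 .9 1;0 0 0 0 0 .9 1;0 0 0 0 0 .9 1;0 0 0 0 0 .9 1;0 0 0 0 0 .8 1;0 0 0 0 0 .6 1;0 0 0 0 0 .4 1;0 0 0 0 0 .1 1;0 0 0 0 0 0 1;0 0 0 0 0 0 -1;0 0 0 0 0 0 -1;0 0 0 0 0 0 -1;0 0 0 0 0 0 -1;0 0 0 0 0 0 -1;0 0 0 0 0 0 -1'
python3 -m inch '0 0 0 0 0 -.3 -1;0 0 0 0 0 -.6 -1;0 0 0 0 0 -.9 -1;0 0 0 0 0 -.9 -1;0 0 0 0 0 -.9 -1;0 0 0 0 0 -.9 -1;0 0 0 0 0 -.6 -1;0 0 0 0 0 -.3 -1;0 0 0 0 0 0 -1;0 0 0 0 0 0 -1'
python3 to.py '.633 -.081 .17 180 20.05 174.5;.6430 -.082 .0809 180 20.05 174.5'
```

```text
clock: 29.95
tcp_pos: [0.4321, -0.1581, 0.0063]
tcp_rot: [-179.9, 0.1, -163.2]
ft_force: [-1.0, -0.6, 6.3]
finger_gap: 0.0415
gripper_force: 41.0
clock: 30.95
tcp_pos: [0.4314, -0.1576, 0.1671]
tcp_rot: [180.0, -0.0, -163.2]
ft_force: [-0.8, 0.7, -1.2]
finger_gap: 0.0412
gripper_force: 40.8
now [ 0.4314 -0.1576  0.1671] [ 180.    -0.  -163.2] t 30.95 gap 0.0412
turn [ 0.49 -2.48  2.76] shift [-6.09  3.19  2.12] rows 3 7
turn [0. 0. 0.] shift [ 0.7 -0.   2.9] rows 0 3
```

```bash
python3 -m inch '.12 -.62 .69 0 0 0 -1;.12 -.62 .69 0 0 0 -1;.12 -.62 .69 0 0 0 -1;.13 -.62 .69 0 0 0 -1;0 0 0 -.4 .21 .13 -1;0 0 0 -.7 .37 .24 -1;0 0 0 -.7 .37 .24 -1;0 0 0 -.7 .37 .24 -1;0 0 0 -.7 .37 .24 -1;0 0 0 -.7 .37 .24 -1;0 0 0 -.7 .37 .24 -1;0 0 0 -.7 .37 .24 -1;0 0 0 -.5 .25 .19 -1;0 0 0 -.3 .14 .12 -1;0 0 0 0 0 0 -1;0 0 0 0 0 0 -1;0 0 0 0 0 0 -1'
python3 to.py '.6430 -.082 .0809 180 20.05 174.5'
python3 - <<'E'
from h import *
s=readout.sense(); c=cam('wrist'); P=wcloud(s,c); k=sel(P,.52,.8,-.16,.0,.03,.12)
cv2.imwrite('pics/w7.png',c['image'][...,::-1])
E
```

```text
clock: 32.65
tcp_pos: [0.6329, -0.0814, 0.1705]
tcp_rot: [-180.0, 20.0, 174.5]
ft_force: [0.4, -0.5, -0.2]
finger_gap: 0.0414
gripper_force: 40.8
now [ 0.6329 -0.0814  0.1705] [-180.    20.   174.5] t 32.65 gap 0.0414
turn [-0. -0. -0.] shift [0.71 0.01 2.92] rows 1 3
```

View pics/w7.png

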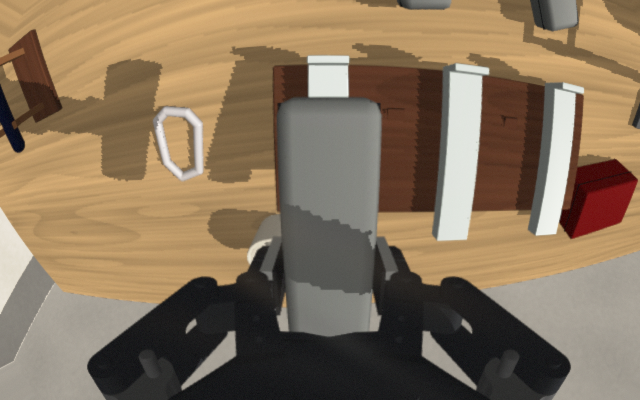

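The held case at columns 278–382 is centred over the right tongue at 308–349. I'm lowering it along the face normal.

```bash
python3 -m inch '0 0 0 .1 0 .4 -1;0 0 0 .2 0 .7 -1;0 0 0 .2 0 .7 -1;0 0 0 .1 0 .4 -1;0 0 0 .07 0 .3 -1;0 0 0 .04 0 .15 -1;0 0 0 0 0 .1 -1;0 0 0 0 0 0 -1;0 0 0 0 0 0 -1'
python3 -m inch '0 0 0 0 0 .08 -1;0 0 0 0 0 .08 -1;0 0 0 0 0 0 -1'
python3 to.py '.6430 -.082 .0809 180 20.05 174.5'
```

```text
clock: 33.6
tcp_pos: [0.6423, -0.082, 0.0866]
tcp_rot: [-180.0, 20.1, 174.5]
ft_force: [-0.5, 0.9, -1.4]
finger_gap: 0.0414
gripper_force: 40.8
clock: 33.9
tcp_pos: [0.6438, -0.0821, 0.0823]
tcp_rot: [-180.0, 20.1, 174.5]
ft_force: [-2.9, 0.7, 5.8]
finger_gap: 0.0414
gripper_force: 41.8
now [ 0.6438 -0.0821  0.0823] [-180.    20.1  174.5] t 33.9 gap 0.0414
turn [-0.    0.01  0.  ] shift [0.04 0.   0.03] rows 1 1
```

```bash
python3 -m inch '0 0 0 0 0 0 .3;0 0 0 0 0 0 .3;0 0 0 0 0 0 .5;0 0 0 0 0 0 .7;0 0 0 0 0 -.2 .8;0 0 0 0 0 -.6 1;0 0 0 0 0 -.9 1;0 0 0 0 0 -.9 1;0 0 0 0 0 -.9 1;0 0 0 0 0 -.9 1;0 0 0 0 0 -.3 1;0 0 0 0 0 0 1'
python3 m.py | grep -v horn; python3 to.py '.455 .004 .19 180 0 181.8;.455 .004 .006 180 0 181.8'
```

```text
clock: 35.1
tcp_pos: [0.5957, -0.0776, 0.2155]
tcp_rot: [-180.0, 20.2, 174.5]
ft_force: [-0.3, -0.1, -0.6]
finger_gap: 0.0856
gripper_force: 0.0
w caseL 1810 rect [502.4 137.2  62.2  41.9  17.4] mean [502.7 133.4  31.1] pca 22.5
w caseM 1842 rect [506.7   6.2  42.7  42.1   1.2] mean [505.7   4.6  31.4] pca 22.0
w onL 925 rect [700.1 131.4  53.8  30.8  -7.2] mean [700.  129.1  87.7] pca -17.4
w onM 1237 rect [688.   22.5  50.8  31.   -6.2] mean [688.7  21.4  87.9] pca -10.3
w onR 7179 rect [633.4 -81.7 135.6  43.3  -5.5] mean [629.  -80.8 103.6] pca -5.7
t caseL 774 rect [462.3 123.7 149.1  42.2  17.5] mean [460.8 123.3  32.9] pca 17.2
t caseM 239 rect [492.5   9.1  69.6  33.7   1. ] mean [496.9  13.2  32.7] pca -8.1
t onL 215 rect [695.9 131.9  61.2  29.5  -5.5] mean [698.6 131.2  89.1] pca -4.3
t onM 220 rect [686.1  22.5  59.   29.9  -5.4] mean [687.7  21.9  89.3] pca -2.7
t onR 455 rect [668.3 -84.2  82.2  43.2  -2.3] mean [668.8 -83.9 119.1] pca -7.9
s caseL 585 rect [465.1 128.8 147.4  40.7  18. ] mean [469.3 131.5  29.7] pca 17.5
s caseM 514 rect [458.    8.8 148.5  41.3   0.8] mean [461.3  10.5  29.5] pca 0.5
s onL 197 rect [704.6 134.4  49.5  31.2  -4.7] mean [709.7 135.1  87.8] pca -2.3
s onM 174 rect [693.7  24.5  51.5  32.7  -4.4] mean [698.6  26.   87.5] pca -4.1
s onR 612 rect [654.4 -78.8 119.8  42.3  -5. ] mean [662.9 -73.6 106.6] pca -5.4
now [ 0.5952 -0.0773  0.2125] [180.   20.  174.5] t 35.25 gap 0.0852
turn [-0.16  2.49 -0.9 ] shift [4.58 2.86 0.75] rows 3 5
turn [0. 0. 0.] shift [ 0.   -0.    6.13] rows 0 7
```

```bash
python3 -m inch '-.05 .83 -.3 0 0 0 1;-.05 .83 -.3 0 0 0 1;-.06 .83 -.3 0 0 0 1;0 0 0 .4 .25 .1 1;0 0 0 .8 .5 .1 1;0 0 0 .9 .55 .15 1;0 0 0 .9 .55 .15 1;0 0 0 .9 .55 .15 1;0 0 0 .5 .35 .1 1;0 0 0 .2 .12 0 1;0 0 0 0 0 0 1;0 0 0 0 0 0 1;0 0 0 0 0 0 1'
python3 to.py '.456 .005 .006 180 0 181.8'; python3 m.py | grep case
```

```text
clock: 36.55
tcp_pos: [0.4558, 0.0039, 0.1908]
tcp_rot: [-180.0, 0.1, -178.3]
ft_force: [0.1, 0.2, -0.1]
finger_gap: 0.0854
gripper_force: 0.0
now [0.4558 0.0039 0.1908] [-1.800e+02  1.000e-01 -1.783e+02] t 36.55 gap 0.0854
turn [-0.    0.02 -0.01] shift [-0.01  0.04  6.16] rows 1 7
w caseL 4734 rect [460.1 123.9 147.3  43.3  18.2] mean [455.1 120.7  31.4] pca 17.5
w caseM 5577 rect [452.9   4.8 147.2  42.2   1.5] mean [448.4   5.1  31.5] pca 1.6
t caseL 386 rect [490.3 133.8  87.8  40.2  15.5] mean [493.1 135.6  33.3] pca 9.6
s caseL 588 rect [465.5 129.1 148.4  41.9  17. ] mean [469.2 131.2  29.7] pca 17.2
s caseM 509 rect [459.5   8.2 147.1  42.2   1.8] mean [461.7  10.7  29.6] pca 1.1
```

```bash
python3 -m inch '0 0 0 0 .04 .5 1;0 0 0 0 0 .9 1;0 0 0 0 0 .9 1;0 0 0 0 0 .9 1;0 0 0 0 0 .9 1;0 0 0 0 0 .8 1;0 0 0 0 0 .6 1;0 0 0 0 0 .4 1;0 0 0 0 0 .2 1;0 0 0 0 0 .06 1;0 0 0 0 0 0 1;0 0 0 0 0 0 -1;0 0 0 0 0 0 -1;0 0 0 0 0 0 -1;0 0 0 0 0 0 -1;0 0 0 0 0 0 -1;0 0 0 0 0 0 -1'
python3 -m inch '0 0 0 0 0 -.3 -1;0 0 0 0 0 -.6 -1;0 0 0 0 0 -.9 -1;0 0 0 0 0 -.9 -1;0 0 0 0 0 -.9 -1;0 0 0 0 0 -.9 -1;0 0 0 0 0 -.6 -1;0 0 0 0 0 -.3 -1;0 0 0 0 0 0 -1;0 0 0 0 0 0 -1'
python3 to.py '.643 .028 .17 180 20.05 174.5;.6535 .027 .081 180 20.05 174.5'
```

```text
clock: 38.4
tcp_pos: [0.4556, 0.0055, 0.0068]
tcp_rot: [-180.0, 0.2, -178.2]
ft_force: [-0.5, -1.2, 5.9]
finger_gap: 0.0414
gripper_force: 40.7
clock: 39.4
tcp_pos: [0.4545, 0.0056, 0.1677]
tcp_rot: [180.0, 0.1, -178.2]
ft_force: [0.8, -0.5, -1.6]
finger_gap: 0.0412
gripper_force: 40.9
now [0.4545 0.0056 0.1677] [ 1.800e+02  1.000e-01 -1.782e+02] t 39.4 gap 0.0412
turn [ 0.16 -2.49  0.9 ] shift [-5.83  1.34  2.05] rows 3 6
turn [0. 0. 0.] shift [0.69 0.   2.91] rows 0 3
```

```bash
python3 -m inch '.04 -.62 .22 0 0 0 -1;.04 -.62 .22 0 0 0 -1;.04 -.62 .23 0 0 0 -1;.04 -.63 .23 0 0 0 -1;0 0 0 -.4 .09 .14 -1;0 0 0 -.7 .16 .25 -1;0 0 0 -.7 .16 .25 -1;0 0 0 -.7 .16 .25 -1;0 0 0 -.7 .16 .25 -1;0 0 0 -.7 .16 .25 -1;0 0 0 -.7 .16 .25 -1;0 0 0 -.6 .15 .2 -1;0 0 0 -.4 .09 .13 -1;0 0 0 -.23 .05 .08 -1;0 0 0 0 0 0 -1;0 0 0 0 0 0 -1;0 0 0 0 0 0 -1'
python3 to.py '.6535 .027 .081 180 20.05 174.5'
python3 - <<'E'
from h import *
c=cam('wrist'); im=c['image']; g=im.astype(int)
for v in(66,72,80,85,90):
    row=g[v,250:420]; k=np.where((row.min(1)>150)&(np.ptp(row,axis=1)<40))[0]+250
    print(v,'white',(k.min(),k.max()) if len(k) else None)
cv2.imwrite('pics/w8.png',im[...,::-1])
E
```

```text
clock: 41.1
tcp_pos: [0.6426, 0.0278, 0.1706]
tcp_rot: [180.0, 20.1, 174.5]
ft_force: [-0.8, -0.0, -1.1]
finger_gap: 0.041
gripper_force: 40.9
now [0.6426 0.0278 0.1706] [180.   20.1 174.5] t 41.1 gap 0.041
turn [-0.  0. -0.] shift [0.68 0.01 2.93] rows 1 3
66 white (np.int64(309), np.int64(348))
72 white (np.int64(309), np.int64(348))
80 white (np.int64(309), np.int64(348))
85 white (np.int64(309), np.int64(348))
90 white (np.int64(309), np.int64(348))
```

View pics/w8.png

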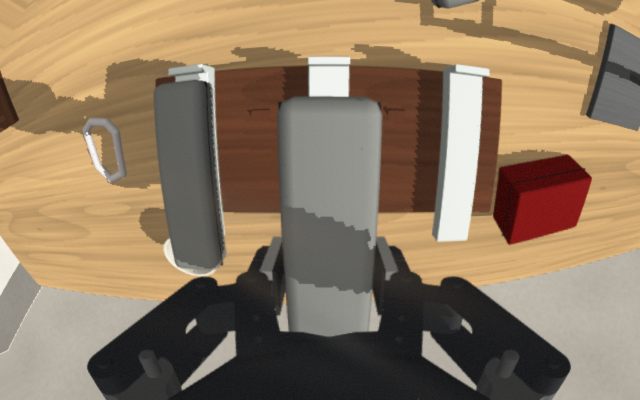

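The first case lies well on the right tongue, at (190,175). The second is centred over the middle tongue at columns 309–348, so I'm lowering it.

```bash
python3 -m inch '0 0 0 .1 0 .4 -1;0 0 0 .2 0 .7 -1;0 0 0 .2 0 .7 -1;0 0 0 .1 0 .4 -1;0 0 0 .05 0 .3 -1;0 0 0 .03 0 .15 -1;0 0 0 0 0 .1 -1;0 0 0 0 0 0 -1;0 0 0 0 0 0 -1'
python3 -m inch '0 0 0 0 0 .08 -1;0 0 0 0 0 .08 -1;0 0 0 0 0 0 -1'
```

```text
clock: 42.05
tcp_pos: [0.6528, 0.0269, 0.0867]
tcp_rot: [180.0, 20.1, 174.5]
ft_force: [0.2, -0.2, -0.7]
finger_gap: 0.0413
gripper_force: 40.9
clock: 42.35
tcp_pos: [0.6542, 0.0268, 0.0826]
tcp_rot: [-180.0, 20.2, 174.5]
ft_force: [-5.0, 0.8, 7.0]
finger_gap: 0.0412
gripper_force: 42.2
```

```bash
python3 -m inch '0 0 0 0 0 0 .3;0 0 0 0 0 0 .3;0 0 0 0 0 0 .5;0 0 0 0 0 0 .7;0 0 0 0 0 -.2 .8;0 0 0 0 0 -.6 1;0 0 0 0 0 -.9 1;0 0 0 0 0 -.9 1;0 0 0 0 0 -.9 1;0 0 0 0 0 -.9 1;0 0 0 0 0 -.3 1;0 0 0 0 0 0 1'
python3 m.py; python3 to.py '.462 .125 .19 180 0 197.4'
```

```text
clock: 43.55
tcp_pos: [0.6062, 0.0314, 0.2156]
tcp_rot: [180.0, 20.2, 174.5]
ft_force: [0.9, -1.0, -0.2]
finger_gap: 0.0855
gripper_force: 0.0
w horn 235 rect [ 548.6 -424.5   50.3   12.     1.6] mean [ 549.8 -423.2   71.5] pca 1.1
w caseL 1583 rect [512.  140.5  42.9  42.6 -75.8] mean [513.2 138.1  31.3] pca 67.8
w onL 1245 rect [698.5 132.3  50.6  30.8  -6.5] mean [699.5 130.9  87.9] pca -11.3
w onM 7102 rect [642.8  27.3 134.5  43.4  -5.7] mean [638.7  28.2 103.3] pca -5.8
w onR 6226 rect [631.8 -81.2 133.2  44.8  -5.7] mean [629.2 -76.7 102.3] pca -4.6
t horn 512 rect [ 427.5 -437.3   94.    39.8    3.1] mean [ 421.6 -438.4   68.2] pca 5.2
t onL 208 rect [697.6 131.4  57.5  29.7  -3.6] mean [699.8 130.8  89.4] pca -3.6
t onM 451 rect [677.1  24.   85.   41.8  -3.7] mean [678.5  22.7 118.9] pca 1.3
t onR 844 rect [638.  -82.4 141.4  42.5  -5.5] mean [637.2 -81.6 107.8] pca -5.0
s horn 133 rect [ 424.7 -435.2   81.6   32.7    6.4] mean [ 421.5 -436.3   63.2] pca 9.4
s caseL 582 rect [466.  129.4 146.4  41.1  17.6] mean [469.5 131.3  29.8] pca 17.5
s onL 205 rect [704.5 133.9  50.4  31.6  -4.9] mean [708.8 135.   87.1] pca -2.9
s onM 723 rect [662.7  29.4 124.3  44.5  -5.1] mean [671.5  34.1 106.3] pca -5.9
s onR 629 rect [653.6 -78.1 122.6  42.2  -6.1] mean [661.5 -73.3 106. ] pca -5.6
now [0.6056 0.0314 0.2125] [180.   20.  174.5] t 43.7 gap 0.0856
turn [-0.5   2.46 -2.83] shift [3.63 4.41 0.75] rows 3 5
```

```bash
python3 -m inch '-.16 .82 -.94 0 0 0 1;-.17 .82 -.94 0 0 0 1;-.17 .82 -.95 0 0 0 1;0 0 0 .3 .4 .1 1;0 0 0 .6 .7 .1 1;0 0 0 .7 .85 .15 1;0 0 0 .7 .85 .15 1;0 0 0 .7 .85 .15 1;0 0 0 .4 .5 .1 1;0 0 0 .23 .26 0 1;0 0 0 0 0 0 1;0 0 0 0 0 0 1;0 0 0 0 0 0 1'
python3 to.py '.463 .125 .006 180 0 197.4'; python3 m.py | grep caseL
```

```text
clock: 45.0
tcp_pos: [0.4705, 0.133, 0.1844]
tcp_rot: [-179.5, 3.1, -166.0]
ft_force: [-1.4, 0.1, 0.8]
finger_gap: 0.0854
gripper_force: 0.0
now [0.4705 0.133  0.1844] [-179.5    3.1 -166. ] t 45.0 gap 0.0854
turn [-0.08  0.38 -0.43] shift [ 0.32 -0.18  5.95] rows 1 7
w caseL 5964 rect [460.4 124.6 147.   42.6  17.3] mean [455.8 124.1  31.6] pca 17.4
t caseL 411 rect [430.8 113.9  83.6  40.6  15.9] mean [428.7 112.3  33. ] pca 11.6
s caseL 589 rect [464.9 129.1 145.8  41.4  17.6] mean [469.6 131.4  29.7] pca 17.6
```

The turn was clipped by the per-row rate limit, so I'll correct it and then descend.

```bash
python3 -m inch '-.08 .38 -.43 0 0 0 1;0 0 0 .32 -.18 .5 1;0 0 0 0 0 .9 1;0 0 0 0 0 0 1;0 0 0 0 0 0 1;0 0 0 0 0 0 1'
python3 to.py '.463 .125 .006 180 0 197.4'
```

```text
clock: 45.75
tcp_pos: [0.4628, 0.1255, 0.1436]
tcp_rot: [180.0, 0.1, -162.5]
ft_force: [-0.0, 0.6, 0.2]
finger_gap: 0.0853
gripper_force: 0.0
now [0.4628 0.1255 0.1436] [ 1.800e+02  1.000e-01 -1.625e+02] t 45.75 gap 0.0853
turn [0.   0.01 0.01] shift [-0.   -0.02  4.59] rows 1 5
```

```bash
python3 -m inch '0 0 0 0 0 .5 1;0 0 0 0 0 .9 1;0 0 0 0 0 .9 1;0 0 0 0 0 .9 1;0 0 0 0 0 .7 1;0 0 0 0 0 .4 1;0 0 0 0 0 .2 1;0 0 0 0 0 .07 1;0 0 0 0 0 0 1;0 0 0 0 0 0 -1;0 0 0 0 0 0 -1;0 0 0 0 0 0 -1;0 0 0 0 0 0 -1;0 0 0 0 0 0 -1;0 0 0 0 0 0 -1'
python3 -m inch '0 0 0 0 0 -.3 -1;0 0 0 0 0 -.6 -1;0 0 0 0 0 -.9 -1;0 0 0 0 0 -.9 -1;0 0 0 0 0 -.9 -1;0 0 0 0 0 -.9 -1;0 0 0 0 0 -.6 -1;0 0 0 0 0 -.3 -1;0 0 0 0 0 0 -1;0 0 0 0 0 0 -1'
python3 to.py '.6535 .1365 .17 180 20.05 174.5;.664 .1365 .081 180 20.05 174.5'
```

```text
clock: 47.25
tcp_pos: [0.4623, 0.1256, 0.006]
tcp_rot: [180.0, 0.1, -162.5]
ft_force: [-1.1, 0.3, 5.2]
finger_gap: 0.0411
gripper_force: 40.7
clock: 48.25
tcp_pos: [0.4616, 0.1255, 0.1668]
tcp_rot: [180.0, -0.0, -162.5]
ft_force: [-0.5, -0.3, -1.5]
finger_gap: 0.0414
gripper_force: 40.9
now [0.4616 0.1255 0.1668] [ 180.    -0.  -162.5] t 48.25 gap 0.0414
turn [ 0.51 -2.48  2.84] shift [-5.98  0.98  2.07] rows 3 7
turn [0. 0. 0.] shift [0.69 0.03 2.91] rows 0 3
```

```bash
python3 -m inch '.1 -.5 .57 0 0 0 -1;.1 -.5 .57 0 0 0 -1;.1 -.5 .57 0 0 0 -1;.1 -.49 .57 0 0 0 -1;.11 -.49 .56 0 0 0 -1;0 0 0 -.4 .07 .14 -1;0 0 0 -.7 .12 .25 -1;0 0 0 -.7 .12 .25 -1;0 0 0 -.7 .12 .25 -1;0 0 0 -.7 .12 .25 -1;0 0 0 -.7 .12 .25 -1;0 0 0 -.7 .12 .25 -1;0 0 0 -.7 .11 .22 -1;0 0 0 -.4 .05 .13 -1;0 0 0 -.28 .03 .08 -1;0 0 0 0 0 0 -1;0 0 0 0 0 0 -1;0 0 0 0 0 0 -1'
python3 to.py '.664 .1365 .081 180 20.05 174.5'
python3 - <<'E'
from h import *
c=cam('wrist'); g=c['image'].astype(int)
for v in(72,80,90):
    row=g[v,270:400]; k=np.where((row.min(1)>140)&(np.ptp(row,axis=1)<40))[0]+270
    print(v,'white',(k.min(),k.max()) if len(k) else None)
E
```

```text
clock: 50.05
tcp_pos: [0.653, 0.1365, 0.1708]
tcp_rot: [-180.0, 20.1, 174.5]
ft_force: [0.1, 0.1, -1.4]
finger_gap: 0.0413
gripper_force: 40.9
now [0.653  0.1365 0.1708] [-180.    20.1  174.5] t 50.05 gap 0.0413
turn [-0.  0.  0.] shift [0.68 0.03 2.94] rows 1 3
72 white (np.int64(310), np.int64(349))
80 white (np.int64(310), np.int64(349))
90 white (np.int64(310), np.int64(349))
```

```bash
python3 -m inch '0 0 0 .1 .03 .4 -1;0 0 0 .2 0 .7 -1;0 0 0 .2 0 .7 -1;0 0 0 .1 0 .4 -1;0 0 0 .05 0 .3 -1;0 0 0 .03 0 .15 -1;0 0 0 0 0 .1 -1;0 0 0 0 0 0 -1;0 0 0 0 0 0 -1'
python3 -m inch '0 0 0 0 0 .08 -1;0 0 0 0 0 .08 -1;0 0 0 0 0 0 -1'
```

```text
clock: 51.0
tcp_pos: [0.6634, 0.1365, 0.0869]
tcp_rot: [-180.0, 20.2, 174.5]
ft_force: [0.1, -0.5, -1.9]
finger_gap: 0.0415
gripper_force: 40.9
clock: 51.3
tcp_pos: [0.6648, 0.1363, 0.0818]
tcp_rot: [-180.0, 20.1, 174.5]
ft_force: [-0.2, 1.1, -0.5]
finger_gap: 0.0414
gripper_force: 40.9
```

```bash
python3 -m inch '0 0 0 0 0 .05 -1;0 0 0 0 0 0 -1;0 0 0 0 0 0 -1'
python3 -m inch '0 0 0 0 0 0 .3;0 0 0 0 0 0 .3;0 0 0 0 0 0 .5;0 0 0 0 0 0 .7;0 0 0 0 0 -.2 .8;0 0 0 0 0 -.6 1;0 0 0 0 0 -.9 1;0 0 0 0 0 -.9 1;0 0 0 0 0 -.9 1;0 0 0 0 0 -.9 1;0 0 0 0 0 -.3 1;0 0 0 0 0 0 1'
python3 -m inch '0 0 0 .8 0 -.3 1;0 0 0 .9 0 -.3 1;0 0 0 .9 0 -.3 1;0 0 0 .9 0 -.3 1;0 0 0 .9 0 -.3 1;0 0 0 .9 0 -.3 1;0 0 0 .9 0 -.3 1;0 0 0 0 0 0 1;0 0 0 0 0 0 1;0 0 0 0 0 0 1;0 0 0 0 0 0 1'
python3 m.py
python3 - <<'E'
from h import *
t=cam('top'); e=cam('scene'); w=cam('wrist'); P=cloud(t); fit('pot',P[sel(P,.4,.56,.34,.5,.1,.14)]); P=cloud(e); fit('potS',P[sel(P,.4,.56,.34,.5,.1,.14)])
im=np.vstack([np.hstack([cv2.resize(x['image'],(400,250)) for x in(t,e)]),cv2.resize(np.hstack([w['image'][:200],t['image'][180:380,320:640].repeat(2,1)]),(800,160))]); cv2.imwrite('pics/w9.png',im[...,::-1])
E
```

```text
clock: 51.6
tcp_pos: [0.6648, 0.1363, 0.0817]
tcp_rot: [-180.0, 20.2, 174.5]
ft_force: [-9.9, 0.3, 12.2]
finger_gap: 0.0413
gripper_force: 42.8
clock: 52.8
tcp_pos: [0.6173, 0.1411, 0.2144]
tcp_rot: [180.0, 20.2, 174.5]
ft_force: [0.0, 0.3, 0.4]
finger_gap: 0.0854
gripper_force: 0.0
clock: 53.9
tcp_pos: [0.4223, 0.1597, 0.2075]
tcp_rot: [-180.0, 20.1, 174.5]
ft_force: [0.4, -0.4, -0.5]
finger_gap: 0.0856
gripper_force: 0.0
w horn 226 rect [ 508.3 -425.    77.4   12.5    3.3] mean [ 508.2 -425.2   70.9] pca 2.5
w onL 2177 rect [635.4 134.7 107.6  42.   -8.6] mean [632.5 135.3  97.3] pca -8.2
w onM 1680 rect [639.3  27.6 112.6  44.7  -5.8] mean [640.5  35.7 102.2] pca -8.2
w onR 758 rect [593.2 -75.7  54.7  41.2  -5.9] mean [589.4 -74.7  88.6] pca -26.1
t horn 506 rect [ 426.4 -437.5   91.5   39.7    1.8] mean [ 421.2 -438.4   68.2] pca 5.3
t onL 834 rect [652.6 131.3 142.4  42.9  -8.1] mean [652.8 130.7 105.5] pca -8.4
t onM 841 rect [647.5  26.1 142.8  42.5  -5.8] mean [647.1  26.3 107.4] pca -5.2
t onR 843 rect [637.4 -82.5 142.2  42.7  -5.4] mean [637.3 -81.5 108. ] pca -5.2
s horn 147 rect [ 429.9 -436.2   90.    39.1   -4.8] mean [ 424.4 -436.4   63.6] pca 8.9
s onL 807 rect [669.7 134.  118.7  43.9  -7.7] mean [680.6 137.9 104.7] pca -6.9
s onM 717 rect [662.3  29.8 125.   43.4  -5.9] mean [671.3  34.2 106.4] pca -6.1
s onR 602 rect [656.1 -78.5 116.9  42.   -5.5] mean [664.1 -73.5 107. ] pca -5.7
pot 653 rect [486.2 418.   82.1  82.  -57.7] mean [484.2 411.2 125.4] pca 77.1
potS 885 rect [489.9 423.2  81.5  78.6 -45.3] mean [495.9 424.3 123.2] pca 78.6
```

View pics/w9.png

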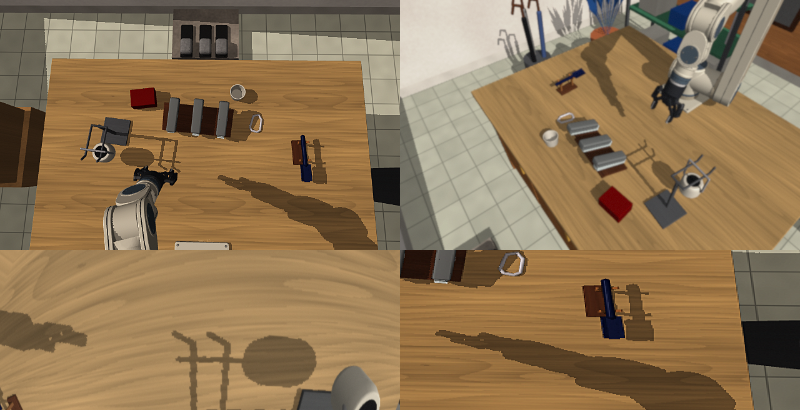

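All three cases are on their tongues, the lantern hangs, and the shoehorn lies in its rest. The left case sits about 5 mm off, so I'll wait, check that it isn't creeping, and measure the shoehorn's ends.

```bash
python3 -m inch '0 0 0 0 0 0 1;0 0 0 0 0 0 1;0 0 0 0 0 0 1;0 0 0 0 0 0 1;0 0 0 0 0 0 1;0 0 0 0 0 0 1;0 0 0 0 0 0 1;0 0 0 0 0 0 1;0 0 0 0 0 0 1;0 0 0 0 0 0 1;0 0 0 0 0 0 1;0 0 0 0 0 0 1;0 0 0 0 0 0 1;0 0 0 0 0 0 1;0 0 0 0 0 0 1;0 0 0 0 0 0 1;0 0 0 0 0 0 1;0 0 0 0 0 0 1;0 0 0 0 0 0 1;0 0 0 0 0 0 1' | head -1
python3 m.py | grep -E '^[ts] on'
python3 - <<'E'
from h import *
for n in('top','scene'):
    t=cam(n); P=cloud(t); hsv=cv2.cvtColor(t['image'],cv2.COLOR_RGB2HSV).astype(int)
    q=P[sel(P,.3,.65,-.5,-.36,.03,.12,(hsv[...,0]>100)&(hsv[...,0]<140)&(hsv[...,1]>80))]
    print(n,'x ends',np.percentile(q[:,0],[.3,99.7]).round(4))
    for a,b in((.41,.44),(.48,.52),(.53,.58)):
        m=(q[:,0]>a)&(q[:,0]<b); print(q[m].mean(0).round(4),np.percentile(q[m][:,1:],[3,97],axis=0).round(4).tolist())
    k=P[sel(P,.38,.58,.3,.52,.15,.225)]
    pot=P[sel(P,.42,.56,.36,.49,.115,.14)]; print('pot',pot.mean(0).round(3))
E
```

```text
clock: 56.2
t onL 838 rect [651.8 131.5 140.5  43.4  -8. ] mean [652.8 130.6 105.6] pca -8.3
t onM 835 rect [648.   26.  141.7  42.4  -5.9] mean [647.4  26.4 107.5] pca -5.6
t onR 850 rect [637.8 -82.5 142.1  42.6  -5.5] mean [636.9 -81.5 107.8] pca -5.1
s onL 807 rect [670.2 133.4 117.9  43.6  -7.7] mean [680.7 137.8 104.7] pca -7.1
s onM 715 rect [662.1  29.3 124.4  42.7  -6. ] mean [671.2  34.  106.4] pca -5.9
s onR 623 rect [654.5 -78.7 119.5  42.7  -4.3] mean [662.6 -73.3 106.1] pca -5.8
top x ends [0.3807 0.5752]
[ 0.4251 -0.4386  0.0667] [[-0.4558, 0.0597], [-0.42, 0.0766]]
[ 0.5011 -0.431   0.0767] [[-0.44, 0.0704], [-0.424, 0.0815]]
[ 0.5523 -0.4283  0.0769] [[-0.437, 0.0703], [-0.4214, 0.0814]]
pot [0.485 0.414 0.127]
scene x ends [0.3864 0.5751]
[ 0.4252 -0.4385  0.0621] [[-0.4527, 0.056], [-0.4237, 0.0696]]
[ 0.5005 -0.4253  0.0713] [[-0.4306, 0.0663], [-0.4202, 0.0765]]
[ 0.5531 -0.4228  0.0715] [[-0.428, 0.0662], [-0.4193, 0.0755]]
pot [0.493 0.423 0.125]
```

```bash
python3 -c "
from workcell import workorder; print(workorder.finish_job())"
```

```text
the job is handed in; nothing more can be done
None
```

The job is handed in at about 56 s of the 208 s allowed, with no verdict returned: all three cases lie on their own tongues (the left one about 5 mm off centre, within limits), the shoehorn sits in both notches, the lantern hangs across both prongs, and I kept clear of the red box, tealight holder and carabiner but did not re-measure them.

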